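# Stow the silver sugar bowl in the props chest with the folding lid stay

### The job

Put the silver sugar bowl away in the green props chest: raise the lid by its bar until the folding stay inside clicks past straight and holds the lid up by itself, without straining the stay, and set the bowl down upright inside, clear of the stay. Then press the stay's red thumb plate to break its joint, lightly but far enough that it does not spring back, and lower the lid shut by its bar without letting it drop. Leave everything else on the table where it is.

Things in the scene. Friction and masses are not known exactly. Their poses are not given: they have to be found in the camera images.
- lid_hinge (a point): middle of the hinge line of the green props chest, on its far rim, 110 mm above the table. x points from the chest's front to the hinge side, y along the hinge to the stay's side, z up. The chest is fixed, open-topped, 180 (x) by 260 (y) by 110 mm, walls and floor 9 mm thick, this point over its back face; the lid is a 10 mm panel, hinged here, lying on the rim when shut
- lid_bar (a point): middle of the lid's brass pull bar, round, 10 mm thick, 110 mm long along y, in the plane of the lid 50 mm beyond its free edge, 230 mm from the hinge line and 5 mm above the lid's underside. Lid shut, it is in front of the chest 115 mm above the table; it can be pinched from above at any lid angle, a finger on each side across its length, and turns in a 20 N pinch
- chest_lid (a joint): lid angle, rad: 0 shut, grows as raised. The lid weighs 0.5 to 0.72 kg; its stiff hinge holds it, unlocked and let go, only above about 1.05 rad, and it falls from below. The stay stops it dead at 1.30 to 1.53 rad, differing each time (its foot is clamped along a slot): feel for the stop, some 4 N more than the lifting force. The stay locks as the lid is eased back some millimetres from the stop
- stay_elbow (a joint): joint of the folding stay: two 78 mm links inside the chest at the +y wall, from the wall to the lid. About 0 lid shut; grows as it unfolds; 2.68 links in line; 2.85 against its stop just past straight: locked, holding the lid. A spring drives it there, and straightens it again if broken too little (let go above 2.1); folded to 1.9 to 1.7 it stays, lid still up; below 1.5 the lid may fall
- stay_foot (a joint): give of the stay's sprung foot under pull, m: 0 at rest, up to 0.008. Lifting the bar against the dead stop it gives 1 mm for about 5 N; more than 3 mm (about 15 N at the bar) strains the stay
- thumb_plate (a point): middle of the outer face of the stay's red thumb plate, 32 by 36 (y) by 5 mm, on the lower link. z is the face's outward normal, x along the link away from its foot pivot, 64 mm back along x and 18 mm below the face. Stay locked, it is 40 to 60 mm above the rim, facing up and to the front at about 45 degrees; 3 to 4 N along -z breaks the joint, then 30 to 36 mm about the pivot folds it
- bowl_centre (a point): silver sugar bowl with fixed cover and two small side handles: point half-way up, 44 mm above its foot. 88 mm tall, 68 mm across (86 over the handles), 0.18 to 0.35 kg. On top an acorn finial 23 mm across, from 14 to 44 mm above this point, thickest and best pinched 26 mm above it; the cover's shoulder ends 8 mm above it. z up
- chest_floor (a point): point on the chest's inner floor, 9 mm above the table, that suits the bowl: clear of the stay (123 mm before the hinge line, 30 mm to the -y side of the middle). Same axes as lid_hinge. The raised lid leaves room here for a gripper pointing down
- figurine: porcelain shepherdess figurine, 68 mm wide, 150 mm tall, fragile bystander; origin under its middle
- picture_frame: small gilt picture frame standing upright, 120 mm wide, 150 mm tall, bystander; origin under its middle
- opera_glasses: mother-of-pearl opera glasses standing on their front lenses, 102 by 42 mm, 58 mm tall, bystander; origin under their middle
- prop_bell: brass bell with a wooden handle, 60 mm wide, 95 mm tall, bystander; origin under its middle
- teacup: white cup with a handle, 76 mm wide, 55 mm tall, bystander; origin under its middle
- candle: white electric candle on a brass foot, 56 mm wide, 97 mm tall, bystander; origin under its middle
Not all that is in view belongs to the job. What is shaped like the part that bears bowl_centre but orange, purple or turquoise is not meant.

How it is judged:
By the outcome, as a careful person would: the job done as asked, in the order asked, and still so for the second after the job is handed in, with the robot touching nothing.
It also fails if it takes over 72 s, if anything falls off the work surface, if the arm or the gripper's body presses on something with over 40 N, if the wrist force passes 120 N, or if a joint passes its speed limit or range.

### The arm

A 7-joint arm with a two-finger parallel gripper is mounted at the origin on the work surface. World frame = base frame: x ahead of the robot, y to its left, z up, the work surface at z = 0. Lengths are in m, angles in rad, forces in N, time in s.
With the tool pointing down it reaches from about 0.425 to 0.925 m from the base axis. Payload 6.8 kg.
Tool frame: the origin (TCP) lies midway between the tips of the shut fingers; the grasp point (between the pads) lies 19 mm behind it; z points along the fingers, y is the line along which they close (so a half turn about z gives the same grasp; the last joint's range is limited). The gripper opens to 85 mm and grips with 20 to 120 N. Pads are 22 mm wide; open, the fingers measure 114 mm over their backs; the gripper's body (76 mm by 85 mm) begins 54 mm behind the grasp point. The pads swing forward as they close: fully open they stand 13 mm farther back than shut.
Start: joints at [1.097, 0.477, 0.022, 1.555, -0.011, 1.109, -0.083], TCP at [0.241, -0.63, 0.197] pointing down, gripper open.
Joint ranges: [-2.96, 2.96], [-0.34, 2.1], [-1.41, 1.46], [0.24, 2.44], [-1.37, 4.51], [0.17, 1.92], [-2.96, 2.96]. Speed limits (rad/s): [2.39, 2.39, 3.14, 3.14, 3.14, 3.14, 3.14].

### API

Orientations are given as a unit quaternion [w, x, y, z].
In Python, from station import * gives the robot as it stands. The module is installed in compiled form; this text tells all that it offers.
- The arm moves only by the shell command python3 -m jog 'ROWS' [OPENING] [FORCE]. ROWS is JSON, a list of rows, each an object of numbers: "x", "y", "z": the shift along the tool's x, y, z in m; "ax", "ay", "az": the turn, a rotation vector about the tool's x, y, z in rad. In form: [{"x": .., "y": .., "z": .., "ax": .., "ay": .., "az": ..}, ...]. A call has 1 to 12 rows; each row is the pose to reach, as a shift and turn from the pose commanded when the call began, along the tool's axes at that moment; what a row does not reach only later rows make up. A row lasts 1/10 s, in which the tool goes at most 50 mm and 8.59 degrees, less where a joint would pass 70% of its speed; a pose out of reach is approached as far as the arm can. A call with a gripper value outside its range is refused whole. OPENING is the opening, from 0 (shut) to 1 (fully open), set as the call begins (- or left out, the last holds). The fingers move at their own pace and stop on an object; FORCE is the grip in N (left out, the last holds). Time passes only in rows, so rows that repeat a pose let the fingers close. It gives the time, the measured TCP pose, the force, the opening and the grip force at its end, in the units of the state.
- get_obs(): the state, without advancing time (a new reading comes with each control period).
- read_camera(name): name is "scene" or "top"; returns the picture (420x560x3 uint8, red, green, blue); there is no depth.
- camera_params(name): a dict with "K" (3x3 intrinsics, pixels), "origin" and "attitude" of the camera in the world. Camera axes: x right, y up, looking along -z (the intrinsics and any distortion apply to the point x, -y, -z); pixel columns grow to the right and rows downward; lengths in m; the calibration is good to about 2 mm. A picture is of the moment at which its call begins. camera_params takes no time and is no camera call.
- hand_in(): hands the job in; it is judged then, once.
The state is a dict: "t": time; "q": joint angles; "joint_vel": joint speeds; "joint_torque": joint torques, N m; "eef_pos": TCP position; "tool_rot": TCP orientation; "contact_force": force on the tool from outside, world axes, zero at the start; "torque": the same for the moment, N m; "gripper_width": opening from 0.0 (shut) to 1.0 (fully open); "grasp_force": force on a finger pad.
Only numpy, scipy, OpenCV 4.12 (cv2) and the standard library are available. Lean on these libraries where they do the work, as an engineer would, in place of code of your own. Each camera call takes 0.05 s, during which the arm holds its last target. There are 200 camera calls.

## Working session

There is one attempt and no reset: what is moved stays moved. The work goes in short steps, Python scripts to look and compute and a shell command to move; the robot and the scene stay as the last step left them, time stands still between calls to the robot, and variables do not carry over. Pictures are saved under pics/ and viewed, at most 10 in all, crops included, and the job is handed in when it is done.

```bash
mkdir -p pics
python3 - <<'E'
from station import *
import cv2
for n in("scene","top"):
    cv2.imwrite(f"pics/{n}0.png",cv2.resize(read_camera(n),(800,600),interpolation=cv2.INTER_CUBIC)[:,:,::-1])
    print(n,camera_params(n))
o=get_obs();print(o)
E
```

```text
scene {'K': array([[382.33893012,   0.        , 281.43823538],
       [  0.        , 382.33893012, 203.14649646],
       [  0.        ,   0.        ,   1.        ]]), 'origin': array([ 0.74620558, -0.41435778,  0.86455807]), 'attitude': array([0.93545682, 0.26399913, 0.07069373, 0.22411467])}
top {'K': array([[525.84228023,   0.        , 275.88708912],
       [  0.        , 525.84228023, 211.21427936],
       [  0.        ,   0.        ,   1.        ]]), 'origin': array([0.24758678, 0.03253984, 1.31550036]), 'attitude': array([-0.69455468, -0.07850766,  0.08209518,  0.71041588])}
{'t': 0.1, 'q': array([ 1.09694235,  0.47777548,  0.02235072,  1.55636249, -0.01150065,
        1.10930931, -0.08311863]), 'joint_vel': array([-0.00071159, -0.00143264, -0.0009351 , -0.00275291,  0.00086266,
       -0.00097409, -0.00017749]), 'joint_torque': array([ 4.27414067e-03, -5.97754741e+01,  1.61362208e+00, -2.81951523e+01,
        1.28492113e-02,  5.03129762e-03, -2.59761305e-05]), 'eef_pos': array([ 0.24117891, -0.62979306,  0.19558005]), 'tool_rot': array([-8.34403511e-04,  9.83324750e-01,  1.81856239e-01, -2.20915957e-04]), 'contact_force': array([0.40579967, 0.14236145, 0.33495732]), 'torque': array([-0.03517736,  0.02396687,  0.04847084]), 'grasp_force': 0.0, 'gripper_width': 1.002391059800915}
```

View pics/scene0.png

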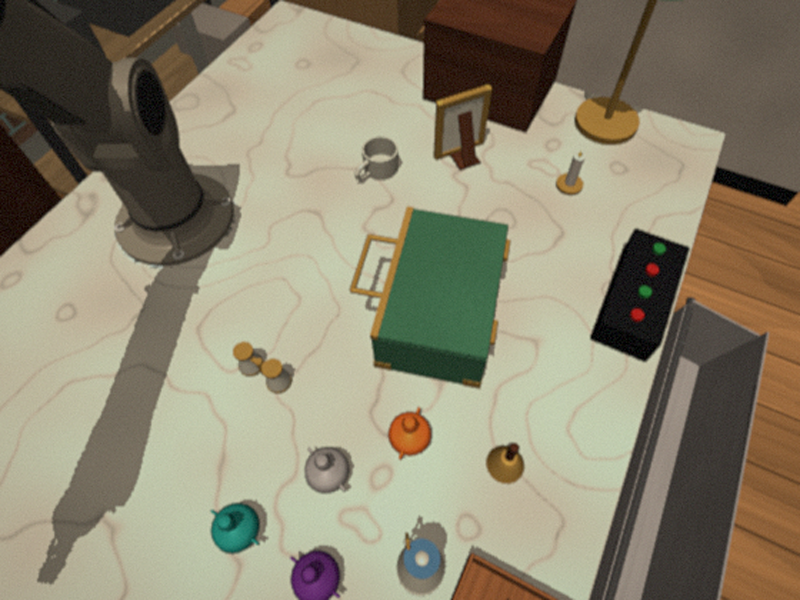

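View pics/top0.png

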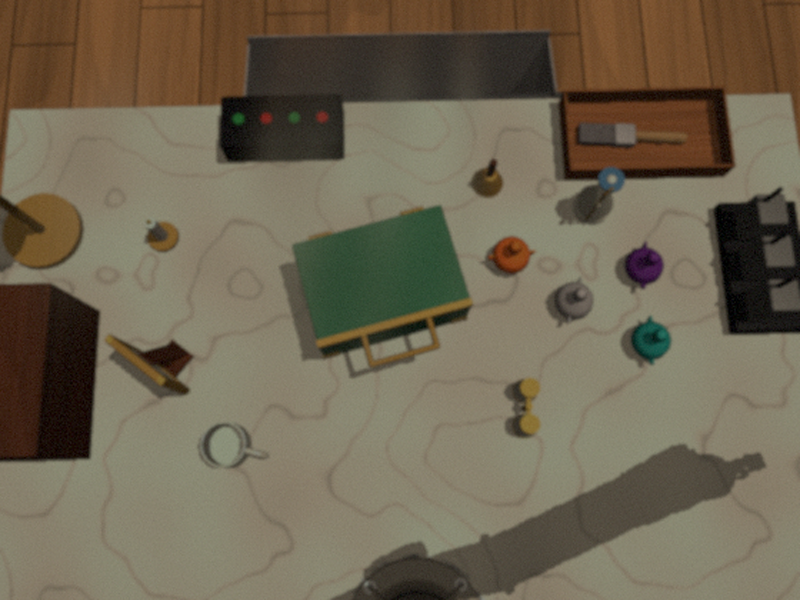

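The scene view shows the green chest at (440,295), with its bar at (370,265) on the robot side. Four bowls have the same shape: silver (327,468), orange (410,432), turquoise (235,527) and purple (316,577). In the top view they are at (575,300), (511,254), (651,340) and (645,265). Only the silver one fits the description. I'll fit the chest and bowl poses and overlay them on crops to confirm.

```bash
cat > h.py <<'E'
from station import *
import numpy as np, cv2
from scipy.spatial.transform import Rotation as R
from scipy.optimize import least_squares
def rot(q): return R.from_quat([q[1],q[2],q[3],q[0]])
def proj(n,P):
    c=camera_params(n); p=rot(c["attitude"]).inv().apply(np.atleast_2d(P)-c["origin"])*[1,-1,-1]
    p=p@c["K"].T; return p[:,:2]/p[:,2:]
def tri(a,b): # pixels (560x420) scene, top
    return least_squares(lambda X:np.r_[proj("scene",X)[0]-a,proj("top",X)[0]-b],[.5,0,.05])
def W(c,L): # chest frame (x,y,yaw)->world
    return R.from_euler("z",c[2]).apply(np.atleast_2d(L))+[c[0],c[1],0]
def crop(img,n,c0,r0,w,h,s): return cv2.resize(img[r0:r0+h,c0:c0+w],(w*s,h*s),interpolation=cv2.INTER_CUBIC)
E
python3 - <<'E'
from h import *
L=np.array([[0,.13,.12],[0,-.13,.12],[-.18,-.13,.12],[-.18,.13,.12],[-.23,.055,.115],[-.23,-.055,.115]])
top=np.array([[295,243],[442,207],[470,302],[318,347],[371,362],[437,346]])*.7
sc=np.array([[508,224],[488,357],[376,336],[410,210],[0,0],[0,0]])*.7
def f(c):
    P=W(c,L); return np.r_[(proj("top",P)-top).ravel(),(proj("scene",P)-sc)[:4].ravel()]
s=least_squares(f,[.6,0,-.2],loss="soft_l1"); print(s.x,np.round(f(s.x).reshape(-1,2),1))
b=tri(np.array([323,458])*.7,np.array([580,293])*.7);print("finial",b.x,b.fun)
b2=tri(np.array([327,468])*.7,np.array([575,300])*.7);print("body",b2.x,b2.fun)
for nm,a,t in[("glasses",(258,362),(529,405)),("cup",(380,160),(225,445)),("bell",(510,452),(492,165)),("fig",(422,558),(610,180)),("orange",(410,430),(511,252)),("purp",(314,573),(648,263)),("turq",(234,523),(654,338)),("candle",(577,155),(152,222))]:
    r=tri(np.array(a)*.7,np.array(t)*.7);print(nm,np.round(r.x,3),np.round(r.fun,1))
print("tcp px",proj("top",get_obs()["eef_pos"])/.7,proj("scene",get_obs()["eef_pos"])/.7)
S=5;tiles=[]
for n,c0,r0 in(("top",200,140),("scene",240,140)):
    im=crop(read_camera(n)[:,:,::-1],n,c0,r0,133,133,3).copy()
    for p in proj(n,W(s.x,L)): cv2.circle(im,tuple(np.int32((p-[c0,r0]+.5)*3)),3,(0,0,255),1)
    tiles.append(im)
row1=np.hstack(tiles);tiles=[]
for n,c0,r0 in(("top",375,180),("scene",200,300)):
    tiles.append(crop(read_camera(n)[:,:,::-1],n,c0,r0,66,33,6))
row2=np.hstack(tiles)
h=np.zeros((399+198,800,3),np.uint8);h[:399,:798]=row1;h[399:,:792]=row2
cv2.imwrite("pics/c1.png",h)
E
```

```text
[0.66198912 0.06679677 0.253535  ] [[-2.9 -0.4]
 [-1.  -3.3]
 [ 1.5  0.3]
 [ 0.  -1.2]
 [ 0.2  0.5]
 [-0.2 -1.1]
 [ 0.3 -0.1]
 [-0.4  1.1]
 [-4.2 -0.3]
 [-2.4 -2. ]]
finial [ 0.54250043 -0.28966691  0.08332862] [-0.72962397  0.24613078 -0.73566274 -0.56656399]
body [ 0.54234992 -0.29212938  0.03426289] [-1.00019382  0.3373797  -0.99396669 -0.76586461]
glasses [ 0.358 -0.199  0.048] [-0.2  0.1 -0.2 -0.1]
cup [0.305 0.315 0.018] [-0.1  0.  -0.1 -0.1]
bell [ 0.777 -0.157  0.075] [ 0.7 -0.2  0.6  0.7]
fig [ 0.725 -0.344  0.13 ] [-0.3  0.1 -0.3 -0.3]
orange [ 0.629 -0.186  0.041] [-0.3  0.1 -0.2 -0.2]
purp [ 0.602 -0.42   0.052] [-1.2  0.4 -1.4 -0.9]
turq [ 0.469 -0.418  0.049] [-1.2  0.4 -1.4 -0.8]
candle [0.681 0.435 0.091] [-0.3  0.1 -0.1 -0.2]
tcp px [[846.73537222 469.61826159]] [[-91.25183298 585.73135697]]
```

View pics/c1.png

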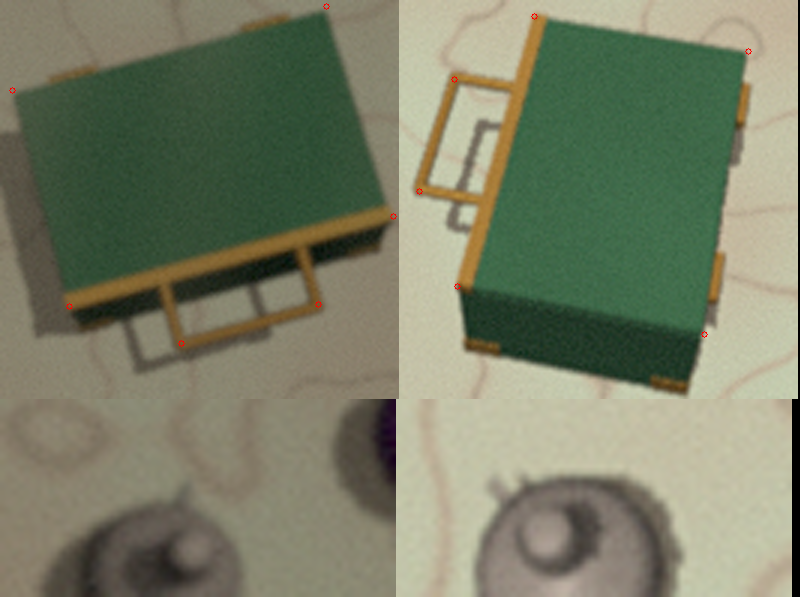

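The composite confirms the silver bowl in the bottom tiles: grey, with a round finial, next to the turquoise and purple ones. The overlay matches the chest to within about 2 mm. I'll refine the fit and work out the approach to the bar.

```bash
cat >> h.py <<'E'
C=None
try: C=np.load("c.npy")
except Exception: pass
def rel(P,Rm): # shift/turn in tool axes from the measured pose to world pose P, rotation Rm
    o=get_obs(); T=rot(o["tool_rot"])
    return np.round(T.inv().apply(np.asarray(P)-o["eef_pos"]),4), np.round((T.inv()*Rm).as_rotvec(),4)
def down(c,k=0): # tool y = chest x
    y=np.array([np.cos(c[2]+k),np.sin(c[2]+k),0]);z=np.array([0,0,-1.]);x=np.cross(y,z)
    return R.from_matrix(np.c_[x,y,z])
E
python3 - <<'E'
from h import *
L=np.array([[0,.13,.12],[0,-.13,.12],[-.18,-.13,.12],[-.18,.13,.12],[-.23,.055,.115],[-.23,-.055,.115]])
top=np.array([[14,91],[325,11],[389,210],[66,303],[181,343],[319,305]])/3+[199.5,139.5]
sc=np.array([[748,52],[703,334],[458,287],[537,14],[455,79],[420,191]]);sc=(sc-[399,0])/3+[239.5,139.5]
def f(c):
    P=W(c,L); return np.r_[(proj("top",P)-top).ravel(),(proj("scene",P)-sc).ravel()]
s=least_squares(f,[.66,0.06,.25]); print(s.x,np.round(f(s.x).reshape(-1,2),1).tolist())
np.save("c.npy",s.x);c=s.x
b=tri(np.array([224.7,322.3]),np.array([405.8,204.3]));print("finial",b.x,b.fun)
bar=W(c,[-.23,0,.115])[0];print("bar",bar,"floor",W(c,[-.123,-.03,.009]))
print("via",rel([.46,-.25,.22],down(c)),"above",rel([bar[0],bar[1],.17],down(c)))
E
```

```text
[0.66248376 0.06731741 0.25175855] [[-0.8, -0.4], [0.4, -1.6], [1.0, 2.2], [0.7, 0.9], [-0.4, -0.1], [-0.5, -0.2], [0.4, -0.2], [0.6, 0.1], [0.1, -0.5], [-0.5, 0.7], [0.4, 0.1], [0.0, -0.0]]
finial [ 0.54283944 -0.29208148  0.08178918] [ 0.29282258 -0.09882485  0.29597309  0.22727244]
bar [0.43973431 0.0100227  0.115     ] floor [[0.55083445 0.00762292 0.009     ]]
via (array([ 0.3401, -0.2768, -0.0237]), array([-6.0000e-04, -5.0000e-04, -1.4567e+00])) above (array([ 0.4142, -0.5268,  0.0265]), array([-6.0000e-04, -5.0000e-04, -1.4567e+00]))
```

```bash
python3 -m jog '[{"x":0.17,"y":-0.14,"z":-0.024,"az":-0.75},{"x":0.17,"y":-0.14,"z":-0.024,"az":-0.75},{"x":0.17,"y":-0.14,"z":-0.024,"az":-0.75},{"x":0.34,"y":-0.277,"z":-0.024,"az":-1.457},{"x":0.34,"y":-0.277,"z":-0.024,"az":-1.457},{"x":0.34,"y":-0.277,"z":-0.024,"az":-1.457},{"x":0.34,"y":-0.277,"z":-0.024,"az":-1.457},{"x":0.414,"y":-0.527,"z":-0.024,"az":-1.457},{"x":0.414,"y":-0.527,"z":-0.024,"az":-1.457},{"x":0.414,"y":-0.527,"z":-0.024,"az":-1.457},{"x":0.414,"y":-0.527,"z":-0.024,"az":-1.457},{"x":0.414,"y":-0.527,"z":0.02,"az":-1.457}]' 0.4 20
python3 - <<'E'
from h import *
bar=W(C,[-.23,0,.115])[0]
print(rel([bar[0],bar[1],.17],down(C)),rel([bar[0],bar[1],.096],down(C)))
E
```

```text
(array([ 0.4142, -0.5268,  0.0265]), array([-6.0000e-04, -5.0000e-04, -1.4567e+00])) (array([ 0.4142, -0.5268,  0.1005]), array([-6.0000e-04, -5.0000e-04, -1.4567e+00]))validation failed for argument at $[0]...
```

```bash
python3 -m jog '[{"x":0.17,"y":-0.14,"z":-0.024,"ax":0,"ay":0,"az":-0.75},{"x":0.17,"y":-0.14,"z":-0.024,"ax":0,"ay":0,"az":-0.75},{"x":0.17,"y":-0.14,"z":-0.024,"ax":0,"ay":0,"az":-0.75},{"x":0.34,"y":-0.277,"z":-0.024,"ax":0,"ay":0,"az":-1.457},{"x":0.34,"y":-0.277,"z":-0.024,"ax":0,"ay":0,"az":-1.457},{"x":0.34,"y":-0.277,"z":-0.024,"ax":0,"ay":0,"az":-1.457},{"x":0.34,"y":-0.277,"z":-0.024,"ax":0,"ay":0,"az":-1.457},{"x":0.414,"y":-0.527,"z":-0.024,"ax":0,"ay":0,"az":-1.457},{"x":0.414,"y":-0.527,"z":-0.024,"ax":0,"ay":0,"az":-1.457},{"x":0.414,"y":-0.527,"z":-0.024,"ax":0,"ay":0,"az":-1.457},{"x":0.414,"y":-0.527,"z":-0.024,"ax":0,"ay":0,"az":-1.457},{"x":0.414,"y":-0.527,"z":0.02,"ax":0,"ay":0,"az":-1.457}]' 0.4 20
python3 - <<'E'
from h import *
bar=W(C,[-.23,0,.115])[0]
print(rel([bar[0],bar[1],.17],down(C)),rel([bar[0],bar[1],.096],down(C)))
E
```

```text
t: 1.5
eef_pos: [0.4344, -0.0786, 0.2064]
tool_rot: [0.002, 0.613, 0.79, 0.001]
contact_force: [1.0, -0.2, 0.4]
gripper_width: 0.398
grasp_force: 0.0
(array([0.0846, 0.0272, 0.0363]), array([0.004 , 0.0024, 0.0003])) (array([0.0847, 0.0269, 0.1103]), array([0.004 , 0.0024, 0.0003]))
```

```bash
python3 -m jog '[{"x":0.04,"y":0.013,"z":0.016,"ax":0,"ay":0,"az":0},{"x":0.084,"y":0.027,"z":0.036,"ax":0,"ay":0,"az":0},{"x":0.084,"y":0.027,"z":0.036,"ax":0,"ay":0,"az":0},{"x":0.084,"y":0.027,"z":0.036,"ax":0,"ay":0,"az":0}]' 0.4 20
python3 - <<'E'
from h import *
bar=W(C,[-.23,0,.115])[0]
print(rel([bar[0],bar[1],.096],down(C)),proj("top",get_obs()["eef_pos"]))
a=crop(read_camera("scene")[:,:,::-1],0,190,100,133,150,3);b=crop(read_camera("top")[:,:,::-1],0,200,140,133,150,3)
cv2.imwrite("pics/c2.png",np.hstack([a,b]))
E
```

```text
t: 1.9
eef_pos: [0.4379, 0.0084, 0.1684]
tool_rot: [-0.0, 0.611, 0.791, -0.0]
contact_force: [0.3, -0.2, 0.9]
gripper_width: 0.399
grasp_force: 0.0
(array([0.0011, 0.0023, 0.0724]), array([-0.0009, -0.0002,  0.0032])) [[283.55679525 244.30478048]]
```

View pics/c2.png

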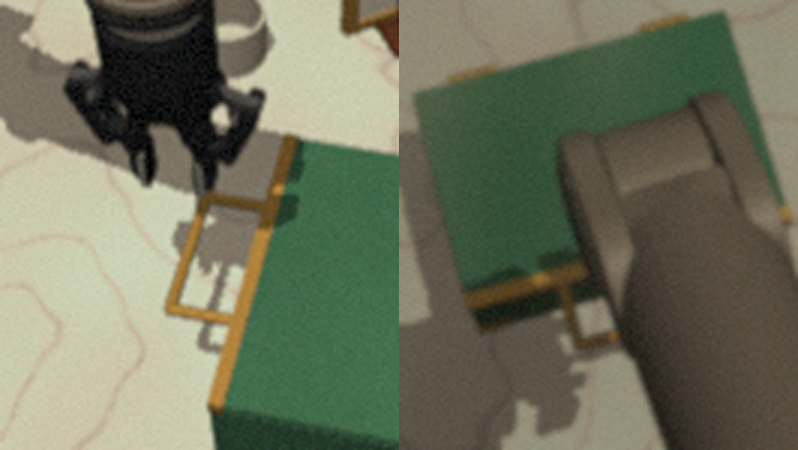

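The scene crop shows the fingers straddling the bar from above, tips near crop (147,185) and (203,195), so I'll go down and pinch.

```bash
python3 -m jog '[{"x":0.001,"y":0.002,"z":0.03,"ax":0,"ay":0,"az":0},{"x":0.001,"y":0.002,"z":0.055,"ax":0,"ay":0,"az":0},{"x":0.001,"y":0.002,"z":0.07,"ax":0,"ay":0,"az":0},{"x":0.001,"y":0.002,"z":0.071,"ax":0,"ay":0,"az":0}]' 0.4 20; python3 -m jog '[{"x":0,"y":0,"z":0,"ax":0,"ay":0,"az":0},{"x":0,"y":0,"z":0,"ax":0,"ay":0,"az":0},{"x":0,"y":0,"z":0,"ax":0,"ay":0,"az":0},{"x":0,"y":0,"z":0,"ax":0,"ay":0,"az":0},{"x":0,"y":0,"z":0,"ax":0,"ay":0,"az":0}]' 0 20
python3 - <<'E'
from h import *
o=get_obs();T=rot(o["tool_rot"]).inv()
print("tool-frame F",T.apply(o["contact_force"]),"chest-frame tcp",R.from_euler("z",-C[2]).apply(o["eef_pos"]-[C[0],C[1],0]))
for th in np.arange(0,1.55,.12):
    p=lambda t:np.array([-.23*np.cos(t)+.005*np.sin(t),.23*np.sin(t)+.005*np.cos(t)])
    d=p(th)-p(0);print(round(th,2),"y %.3f z %.3f"%(d[0],-d[1]))
E
```

```text
t: 2.4
eef_pos: [0.4388, 0.0072, 0.0964]
tool_rot: [-0.001, 0.614, 0.789, -0.001]
contact_force: [0.1, -1.9, 0.5]
gripper_width: 0.401
grasp_force: 0.0
t: 2.9
eef_pos: [0.4402, 0.009, 0.0981]
tool_rot: [0.0, 0.613, 0.79, 0.0]
contact_force: [1.1, 0.1, -0.2]
gripper_width: 0.001
grasp_force: 0.0
tool-frame F [-0.20272222  1.05297189  0.23991102] chest-frame tcp [-0.22978621 -0.00110757  0.09809842]
0.0 y 0.000 z -0.000
0.12 y 0.002 z -0.027
0.24 y 0.008 z -0.055
0.36 y 0.017 z -0.081
0.48 y 0.028 z -0.106
0.6 y 0.043 z -0.129
0.72 y 0.060 z -0.150
0.84 y 0.080 z -0.170
0.96 y 0.102 z -0.186
1.08 y 0.126 z -0.200
1.2 y 0.151 z -0.211
1.32 y 0.178 z -0.219
1.44 y 0.205 z -0.224
```

The gripper shut on nothing, so I'll look.

Run:
```python
from h import *
a=crop(read_camera("scene")[:,:,::-1],0,210,130,100,110,4)
p=proj("scene",get_obs()["eef_pos"])[0];print(p)
cv2.circle(a,tuple(np.int32((p-[210,130]+.5)*4)),4,(0,0,255),1)
for y in(-.055,0,.055):
    p=proj("scene",W(C,[-.23,y,.115]))[0];cv2.circle(a,tuple(np.int32((p-[210,130]+.5)*4)),4,(255,0,0),1)
b=crop(read_camera("top")[:,:,::-1],0,230,210,100,110,4)
cv2.imwrite("pics/c3.png",np.hstack([a,b]))
```

```text
[253.20747407 188.31913632]
```

View pics/c3.png

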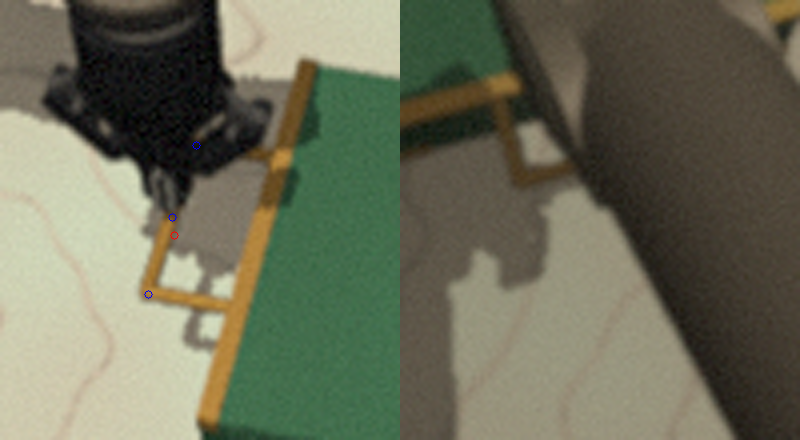

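Run:
```python
from h import *
o=get_obs();p=o["eef_pos"];print(p,o["contact_force"],o["q"])
for dz in(0,.01,.02,.03):print(dz,proj("scene",p+[0,0,dz]),proj("scene",np.array([.4379,.0084,.1684+dz])))
E=np.eye(3)*.01
print("d10mm chest x",proj("scene",W(C,[-.24,0,.098]))-proj("scene",W(C,[-.23,0,.098])),"y",proj("scene",W(C,[-.23,.01,.098]))-proj("scene",W(C,[-.23,0,.098])))
print("tip px",np.array([172,212])/4+[209.5,129.5],"earlier mid",[248.3,163.3])
```

```text
[0.44003152 0.00906131 0.09786927] [ 0.38704841 -0.31728204 -0.58760672] [ 0.37581528  0.28716225 -0.61261177  2.15692041  0.2385089   0.76158657
 -0.13942467]
0 [[253.18107704 188.32709979]] [[249.82221172 170.77617012]]
0.01 [[252.86056605 185.99583693]] [[249.44596667 168.10786243]]
0.02 [[252.53404725 183.62087569]] [[249.06217193 165.38601281]]
0.03 [[252.2013501  181.20097581]] [[248.67059797 162.60899339]]
d10mm chest x [[-3.98674276 -0.72442305]] y [[ 1.06147829 -3.33409189]]
tip px [252.5 182.5] earlier mid [248.3, 163.3]
```

The visible fingertips sit about 20–25 mm higher than the reported TCP, just above the bar. I'll reopen, go 20 mm lower while watching the force, and pinch again.

```bash
python3 -m jog '[{"x":0,"y":0,"z":0,"ax":0,"ay":0,"az":0},{"x":0,"y":0,"z":0,"ax":0,"ay":0,"az":0},{"x":0,"y":0,"z":0,"ax":0,"ay":0,"az":0},{"x":0,"y":0,"z":0.005,"ax":0,"ay":0,"az":0},{"x":0,"y":0,"z":0.01,"ax":0,"ay":0,"az":0}]' 0.45 20; python3 -m jog '[{"x":0,"y":0,"z":0.006,"ax":0,"ay":0,"az":0},{"x":0,"y":0,"z":0.012,"ax":0,"ay":0,"az":0},{"x":0,"y":0,"z":0.012,"ax":0,"ay":0,"az":0}]' 0.45 20;  python3 -m jog '[{"x":0,"y":0,"z":0,"ax":0,"ay":0,"az":0},{"x":0,"y":0,"z":0,"ax":0,"ay":0,"az":0},{"x":0,"y":0,"z":0,"ax":0,"ay":0,"az":0},{"x":0,"y":0,"z":0,"ax":0,"ay":0,"az":0},{"x":0,"y":0,"z":0,"ax":0,"ay":0,"az":0}]' 0 20
```

```text
t: 3.5
eef_pos: [0.4399, 0.009, 0.0873]
tool_rot: [0.0, 0.613, 0.79, 0.0]
contact_force: [-0.5, 0.5, -0.3]
gripper_width: 0.449
grasp_force: 0.0
t: 3.8
eef_pos: [0.4391, 0.0091, 0.0746]
tool_rot: [-0.001, 0.613, 0.79, -0.001]
contact_force: [-0.0, -0.7, -1.0]
gripper_width: 0.451
grasp_force: 0.0
t: 4.3
eef_pos: [0.4394, 0.0089, 0.0758]
tool_rot: [-0.0, 0.613, 0.79, -0.0]
contact_force: [-4.4, -0.2, 4.5]
gripper_width: 0.103
grasp_force: 20.4
```

Gripped: the true tips are about 24 mm behind the reported TCP. Now I'll raise the lid along its arc.

```bash
python3 -m jog '[{"x":0,"y":0.001,"z":-0.018,"ax":0,"ay":0,"az":0},{"x":0,"y":0.004,"z":-0.037,"ax":0,"ay":0,"az":0},{"x":0,"y":0.008,"z":-0.055,"ax":0,"ay":0,"az":0},{"x":0,"y":0.013,"z":-0.072,"ax":0,"ay":0,"az":0},{"x":0,"y":0.02,"z":-0.089,"ax":0,"ay":0,"az":0},{"x":0,"y":0.028,"z":-0.106,"ax":0,"ay":0,"az":0},{"x":0,"y":0.038,"z":-0.121,"ax":0,"ay":0,"az":0},{"x":0,"y":0.0485,"z":-0.136,"ax":0,"ay":0,"az":0},{"x":0,"y":0.06,"z":-0.150,"ax":0,"ay":0,"az":0},{"x":0,"y":0.073,"z":-0.163,"ax":0,"ay":0,"az":0},{"x":0,"y":0.087,"z":-0.175,"ax":0,"ay":0,"az":0},{"x":0,"y":0.102,"z":-0.186,"ax":0,"ay":0,"az":0}]' 0 20
cat >> h.py <<'E'
def st(z0=.0768):
    o=get_obs();F=R.from_euler("z",-C[2]).apply(o["contact_force"]);p=R.from_euler("z",-C[2]).apply(o["eef_pos"]-[C[0],C[1],0])
    th=np.arctan2(p[2]-z0+.005,-p[0]);e=np.array([np.sin(th),0,np.cos(th)])
    print("t %.2f"%o["t"],"tcp",np.round(p,4),"th %.3f r %.4f"%(th,np.hypot(p[0],p[2]-z0+.005)),"F",np.round(F,1),"Ftan %.1f"%(-F@e),"w %.3f"%o["gripper_width"])
E
python3 -c "
from h import *
st()"
```

```text
t: 5.5
eef_pos: [0.5352, 0.0334, 0.2633]
tool_rot: [-0.002, 0.613, 0.79, -0.004]
contact_force: [-13.9, -2.6, 17.1]
gripper_width: 0.1
grasp_force: 21.0
t 5.50 tcp [-0.1318 -0.0011  0.2633] th 0.968 r 0.2324 F [-14.1   1.   17.1] Ftan 1.9 w 0.100
```

```bash
python3 -m jog '[{"x":0,"y":-0.003,"z":-0.003,"ax":0,"ay":0,"az":0},{"x":0,"y":-0.003,"z":-0.003,"ax":0,"ay":0,"az":0}]' 0 20; python3 -c "
from h import *
st()"; python3 -m jog '[{"x":0,"y":0.005,"z":-0.004,"ax":0,"ay":0,"az":0},{"x":0,"y":0.013,"z":-0.008,"ax":0,"ay":0,"az":0},{"x":0,"y":0.025,"z":-0.014,"ax":0,"ay":0,"az":0},{"x":0,"y":0.037,"z":-0.02,"ax":0,"ay":0,"az":0},{"x":0,"y":0.049,"z":-0.025,"ax":0,"ay":0,"az":0},{"x":0,"y":0.049,"z":-0.025,"ax":0,"ay":0,"az":0}]' 0 20; python3 -c "
from h import *
st()"
```

```text
t: 5.7
eef_pos: [0.5367, 0.034, 0.2646]
tool_rot: [0.001, 0.613, 0.79, 0.001]
contact_force: [1.4, 0.1, -3.4]
gripper_width: 0.102
grasp_force: 20.5
t 5.70 tcp [-0.1301 -0.0009  0.2646] th 0.977 r 0.2326 F [ 1.4 -0.3 -3.4] Ftan 0.8 w 0.102
t: 6.3
eef_pos: [0.5851, 0.0464, 0.2912]
tool_rot: [0.001, 0.613, 0.79, 0.001]
contact_force: [-1.9, -0.8, 5.0]
gripper_width: 0.1
grasp_force: 20.4
t 6.30 tcp [-0.0802 -0.001   0.2912] th 1.220 r 0.2336 F [-2.  -0.3  5. ] Ftan 0.1 w 0.100
```

```bash
cat > chk.py <<'E'
from h import *
import sys
st(.080)
o=get_obs();F=R.from_euler("z",-C[2]).apply(o["contact_force"]);p=R.from_euler("z",-C[2]).apply(o["eef_pos"]-[C[0],C[1],0])
th=np.arctan2(p[2]-.075,-p[0]);sys.exit(int(-F@[np.sin(th),0,np.cos(th)]>float(sys.argv[1])))
E
python3 -m jog '[{"x":0,"y":0.004,"z":-0.0015,"ax":0,"ay":0,"az":0},{"x":0,"y":0.008,"z":-0.003,"ax":0,"ay":0,"az":0},{"x":0,"y":0.012,"z":-0.004,"ax":0,"ay":0,"az":0},{"x":0,"y":0.012,"z":-0.004,"ax":0,"ay":0,"az":0}]' 0 20 >/dev/null; python3 chk.py 5 &&
python3 -m jog '[{"x":0,"y":0.001,"z":-0.0003,"ax":0,"ay":0,"az":0},{"x":0,"y":0.002,"z":-0.0005,"ax":0,"ay":0,"az":0}]' 0 20 >/dev/null; python3 chk.py 5 && 
python3 -m jog '[{"x":0,"y":0.001,"z":-0.0003,"ax":0,"ay":0,"az":0},{"x":0,"y":0.002,"z":-0.0005,"ax":0,"ay":0,"az":0}]' 0 20 >/dev/null; python3 chk.py 5 && 
python3 -m jog '[{"x":0,"y":0.001,"z":-0.0003,"ax":0,"ay":0,"az":0},{"x":0,"y":0.002,"z":-0.0005,"ax":0,"ay":0,"az":0}]' 0 20 >/dev/null; python3 chk.py 5
```

```text
t 6.70 tcp [-0.0695 -0.001   0.295 ] th 1.265 r 0.2307 F [-1.5 -0.2  8.2] Ftan -1.0 w 0.101
t 6.90 tcp [-0.0681 -0.001   0.2954] th 1.271 r 0.2307 F [-3.6 -1.2  8.7] Ftan 0.8 w 0.100
t 7.10 tcp [-0.066  -0.001   0.2961] th 1.280 r 0.2307 F [-4.   0.2 10.4] Ftan 0.9 w 0.097
t 7.30 tcp [-0.0639 -0.001   0.2967] th 1.290 r 0.2308 F [-4.   0.4  9.7] Ftan 1.1 w 0.099
```

```bash
S(){ python3 chk.py 4.5 || exit 0; }
python3 -m jog '[{"x":0,"y":0.001,"z":-0.002,"ax":0,"ay":0,"az":0},{"x":0,"y":0.002,"z":-0.0025,"ax":0,"ay":0,"az":0}]' 0 20 >/dev/null; S
python3 -m jog '[{"x":0,"y":0.001,"z":-0.0003,"ax":0,"ay":0,"az":0},{"x":0,"y":0.002,"z":-0.0005,"ax":0,"ay":0,"az":0}]' 0 20 >/dev/null; S
python3 -m jog '[{"x":0,"y":0.001,"z":-0.0003,"ax":0,"ay":0,"az":0},{"x":0,"y":0.002,"z":-0.0005,"ax":0,"ay":0,"az":0}]' 0 20 >/dev/null; S
python3 -m jog '[{"x":0,"y":0.001,"z":-0.0003,"ax":0,"ay":0,"az":0},{"x":0,"y":0.002,"z":-0.0005,"ax":0,"ay":0,"az":0}]' 0 20 >/dev/null; S
python3 -m jog '[{"x":0,"y":0.001,"z":-0.0003,"ax":0,"ay":0,"az":0},{"x":0,"y":0.002,"z":-0.0005,"ax":0,"ay":0,"az":0}]' 0 20 >/dev/null; S
python3 -m jog '[{"x":0,"y":0.001,"z":-0.0003,"ax":0,"ay":0,"az":0},{"x":0,"y":0.002,"z":-0.0005,"ax":0,"ay":0,"az":0}]' 0 20 >/dev/null; S
python3 -m jog '[{"x":0,"y":0.001,"z":-0.0003,"ax":0,"ay":0,"az":0},{"x":0,"y":0.002,"z":-0.0005,"ax":0,"ay":0,"az":0}]' 0 20 >/dev/null; S
python3 -m jog '[{"x":0,"y":0.001,"z":-0.0003,"ax":0,"ay":0,"az":0},{"x":0,"y":0.002,"z":-0.0005,"ax":0,"ay":0,"az":0}]' 0 20 >/dev/null; S
python3 -m jog '[{"x":0,"y":0.001,"z":-0.0003,"ax":0,"ay":0,"az":0},{"x":0,"y":0.002,"z":-0.0005,"ax":0,"ay":0,"az":0}]' 0 20 >/dev/null; S
python3 -m jog '[{"x":0,"y":0.001,"z":-0.0003,"ax":0,"ay":0,"az":0},{"x":0,"y":0.002,"z":-0.0005,"ax":0,"ay":0,"az":0}]' 0 20 >/dev/null; S
python3 -m jog '[{"x":0,"y":0.001,"z":-0.0003,"ax":0,"ay":0,"az":0},{"x":0,"y":0.002,"z":-0.0005,"ax":0,"ay":0,"az":0}]' 0 20 >/dev/null; S
python3 -m jog '[{"x":0,"y":0.001,"z":-0.0003,"ax":0,"ay":0,"az":0},{"x":0,"y":0.002,"z":-0.0005,"ax":0,"ay":0,"az":0}]' 0 20 >/dev/null; S
```

```text
t 7.50 tcp [-0.0623 -0.001   0.2975] th 1.298 r 0.2311 F [-0.9 -0.3  0.2] Ftan 0.8 w 0.094
t 7.70 tcp [-0.0601 -0.001   0.2981] th 1.308 r 0.2310 F [-2.6  0.5  1.9] Ftan 2.0 w 0.097
t 7.90 tcp [-0.0578 -0.001   0.2988] th 1.318 r 0.2312 F [-1.1 -0.2  2.2] Ftan 0.5 w 0.095
t 8.10 tcp [-0.0559 -0.001   0.2993] th 1.327 r 0.2312 F [-1.5 -0.7  2.1] Ftan 0.9 w 0.091
t 8.30 tcp [-0.054  -0.001   0.2998] th 1.335 r 0.2311 F [-0.8  0.4  2.5] Ftan 0.2 w 0.100
t 8.50 tcp [-0.052  -0.001   0.3003] th 1.344 r 0.2312 F [-1.  -1.1  3.3] Ftan 0.3 w 0.100
t 8.70 tcp [-0.0498 -0.001   0.3009] th 1.354 r 0.2313 F [-1.3 -0.7  3.1] Ftan 0.6 w 0.096
t 8.90 tcp [-0.0479 -0.001   0.3013] th 1.362 r 0.2313 F [-0.7 -0.6  2.7] Ftan 0.1 w 0.093
t 9.10 tcp [-0.0459 -0.001   0.3017] th 1.371 r 0.2313 F [-1.5 -0.3  2.9] Ftan 0.9 w 0.099
t 9.30 tcp [-0.0438 -0.001   0.3023] th 1.380 r 0.2314 F [-0.8 -1.   2.4] Ftan 0.3 w 0.094
t 9.50 tcp [-0.0418 -0.001   0.3027] th 1.389 r 0.2315 F [ 0.2 -0.8  1.7] Ftan -0.5 w 0.094
t 9.70 tcp [-0.0398 -0.001   0.3031] th 1.398 r 0.2315 F [ 2.1 -0.9  1.4] Ftan -2.3 w 0.095
```

```bash
S(){ python3 chk.py 3 || exit 0; }
python3 -m jog '[{"x":0,"y":0.001,"z":-0.0002,"ax":0,"ay":0,"az":0},{"x":0,"y":0.002,"z":-0.0003,"ax":0,"ay":0,"az":0}]' 0 20 >/dev/null; S
python3 -m jog '[{"x":0,"y":0.001,"z":-0.0002,"ax":0,"ay":0,"az":0},{"x":0,"y":0.002,"z":-0.0003,"ax":0,"ay":0,"az":0}]' 0 20 >/dev/null; S
python3 -m jog '[{"x":0,"y":0.001,"z":-0.0002,"ax":0,"ay":0,"az":0},{"x":0,"y":0.002,"z":-0.0003,"ax":0,"ay":0,"az":0}]' 0 20 >/dev/null; S
python3 -m jog '[{"x":0,"y":0.001,"z":-0.0002,"ax":0,"ay":0,"az":0},{"x":0,"y":0.002,"z":-0.0003,"ax":0,"ay":0,"az":0}]' 0 20 >/dev/null; S
python3 -m jog '[{"x":0,"y":0.001,"z":-0.0002,"ax":0,"ay":0,"az":0},{"x":0,"y":0.002,"z":-0.0002,"ax":0,"ay":0,"az":0}]' 0 20 >/dev/null; S
python3 -m jog '[{"x":0,"y":0.001,"z":-0.0002,"ax":0,"ay":0,"az":0},{"x":0,"y":0.002,"z":-0.0002,"ax":0,"ay":0,"az":0}]' 0 20 >/dev/null; S
python3 -m jog '[{"x":0,"y":0.001,"z":-0.0002,"ax":0,"ay":0,"az":0},{"x":0,"y":0.002,"z":-0.0002,"ax":0,"ay":0,"az":0}]' 0 20 >/dev/null; S
python3 -m jog '[{"x":0,"y":0.001,"z":-0.0001,"ax":0,"ay":0,"az":0},{"x":0,"y":0.002,"z":-0.0002,"ax":0,"ay":0,"az":0}]' 0 20 >/dev/null; S
python3 -m jog '[{"x":0,"y":0.001,"z":-0.0001,"ax":0,"ay":0,"az":0},{"x":0,"y":0.002,"z":-0.0002,"ax":0,"ay":0,"az":0}]' 0 20 >/dev/null; S
python3 -m jog '[{"x":0,"y":0.001,"z":-0.0001,"ax":0,"ay":0,"az":0},{"x":0,"y":0.002,"z":-0.0001,"ax":0,"ay":0,"az":0}]' 0 20 >/dev/null; S
python3 -m jog '[{"x":0,"y":0.001,"z":-0.0001,"ax":0,"ay":0,"az":0},{"x":0,"y":0.002,"z":-0.0001,"ax":0,"ay":0,"az":0}]' 0 20 >/dev/null; S
python3 -m jog '[{"x":0,"y":0.001,"z":-0.0001,"ax":0,"ay":0,"az":0},{"x":0,"y":0.002,"z":-0.0001,"ax":0,"ay":0,"az":0}]' 0 20 >/dev/null; S
```

```text
t 9.90 tcp [-0.039  -0.0009  0.3033] th 1.402 r 0.2316 F [-4.5 -0.3  3.5] Ftan 3.9 w 0.092
```

```bash
python3 -m jog '[{"x":0,"y":0,"z":0,"ax":0,"ay":0,"az":0}]' 0 20 >/dev/null; python3 chk.py 9; python3 -m jog '[{"x":0,"y":0.001,"z":-0.0002,"ax":0,"ay":0,"az":0},{"x":0,"y":0.001,"z":-0.0002,"ax":0,"ay":0,"az":0}]' 0 20 >/dev/null; python3 chk.py 9
```

```text
t 10.00 tcp [-0.0389 -0.001   0.3033] th 1.402 r 0.2316 F [-3.7 -1.6  3.4] Ftan 3.0 w 0.092
t 10.20 tcp [-0.038  -0.0009  0.3035] th 1.406 r 0.2316 F [-5.3 -0.9  4.6] Ftan 4.5 w 0.095
```

```bash
python3 -m jog '[{"x":0,"y":0.001,"z":-0.0002,"ax":0,"ay":0,"az":0},{"x":0,"y":0.001,"z":-0.0002,"ax":0,"ay":0,"az":0}]' 0 20 >/dev/null; python3 chk.py 6.5 ; 
python3 -m jog '[{"x":0,"y":-0.002,"z":0.0003,"ax":0,"ay":0,"az":0},{"x":0,"y":-0.004,"z":0.0007,"ax":0,"ay":0,"az":0},{"x":0,"y":-0.004,"z":0.0007,"ax":0,"ay":0,"az":0}]' 0 20 >/dev/null; python3 chk.py 9
python3 -m jog '[{"x":0,"y":-0.002,"z":0.0003,"ax":0,"ay":0,"az":0},{"x":0,"y":-0.003,"z":0.0005,"ax":0,"ay":0,"az":0},{"x":0,"y":-0.003,"z":0.0005,"ax":0,"ay":0,"az":0}]' 0 20 >/dev/null; python3 chk.py 9
python3 -m jog '[{"x":0,"y":-0.002,"z":0.0003,"ax":0,"ay":0,"az":0},{"x":0,"y":-0.003,"z":0.0005,"ax":0,"ay":0,"az":0},{"x":0,"y":-0.003,"z":0.0005,"ax":0,"ay":0,"az":0}]' 0 20 >/dev/null; python3 chk.py 9
```

```text
t 10.40 tcp [-0.0372 -0.001   0.3036] th 1.409 r 0.2316 F [-5.8 -1.3  3.4] Ftan 5.1 w 0.089
t 10.70 tcp [-0.0399 -0.001   0.3032] th 1.398 r 0.2316 F [-2.   0.3  1.3] Ftan 1.7 w 0.091
t 11.00 tcp [-0.0408 -0.0009  0.3031] th 1.394 r 0.2317 F [ 7.4 -1.6 -1.4] Ftan -7.1 w 0.092
t 11.30 tcp [-0.0416 -0.0009  0.303 ] th 1.390 r 0.2318 F [13.5 -1.5 -4.7] Ftan -12.5 w 0.091
```

The lid no longer gives when pushed back (12 N), so the stay is locked. I'll relieve the force, let go and retreat upward.

```bash
python3 -m jog '[{"x":0,"y":0.003,"z":-0.0005,"ax":0,"ay":0,"az":0},{"x":0,"y":0.0045,"z":-0.0015,"ax":0,"ay":0,"az":0},{"x":0,"y":0.0045,"z":-0.0015,"ax":0,"ay":0,"az":0}]' 0 20 >/dev/null; python3 chk.py 9; 
python3 -m jog '[{"x":0,"y":0,"z":0,"ax":0,"ay":0,"az":0},{"x":0,"y":0,"z":0,"ax":0,"ay":0,"az":0},{"x":0,"y":0,"z":0,"ax":0,"ay":0,"az":0},{"x":0,"y":0,"z":-0.02,"ax":0,"ay":0,"az":0},{"x":0,"y":0,"z":-0.04,"ax":0,"ay":0,"az":0},{"x":0,"y":-0.03,"z":-0.06,"ax":0,"ay":0,"az":0},{"x":0,"y":-0.07,"z":-0.06,"ax":0,"ay":0,"az":0},{"x":-0.05,"y":-0.1,"z":-0.06,"ax":0,"ay":0,"az":0},{"x":-0.1,"y":-0.1,"z":-0.06,"ax":0,"ay":0,"az":0},{"x":-0.15,"y":-0.1,"z":-0.05,"ax":0,"ay":0,"az":0},{"x":-0.2,"y":-0.1,"z":-0.01,"ax":0,"ay":0,"az":0},{"x":-0.25,"y":-0.1,"z":0.03,"ax":0,"ay":0,"az":0}]' 0.45 20
python3 - <<'E'
from h import *
print(rel([.5428,-.2921,.15],down(C)))
a=crop(read_camera("scene")[:,:,::-1],0,210,70,200,150,4);cv2.imwrite("pics/c4.png",a)
E
```

```text
t 11.60 tcp [-0.0406 -0.001   0.3032] th 1.395 r 0.2318 F [ 5.  -1.2 -5. ] Ftan -4.1 w 0.090
t: 12.8
eef_pos: [0.5815, -0.1862, 0.2957]
tool_rot: [0.001, 0.613, 0.79, 0.0]
contact_force: [1.4, 0.7, 0.5]
gripper_width: 0.449
grasp_force: 0.0
(array([-0.0928, -0.0641,  0.1457]), array([ 0.002 ,  0.0017, -0.0008]))
```

View pics/c4.png

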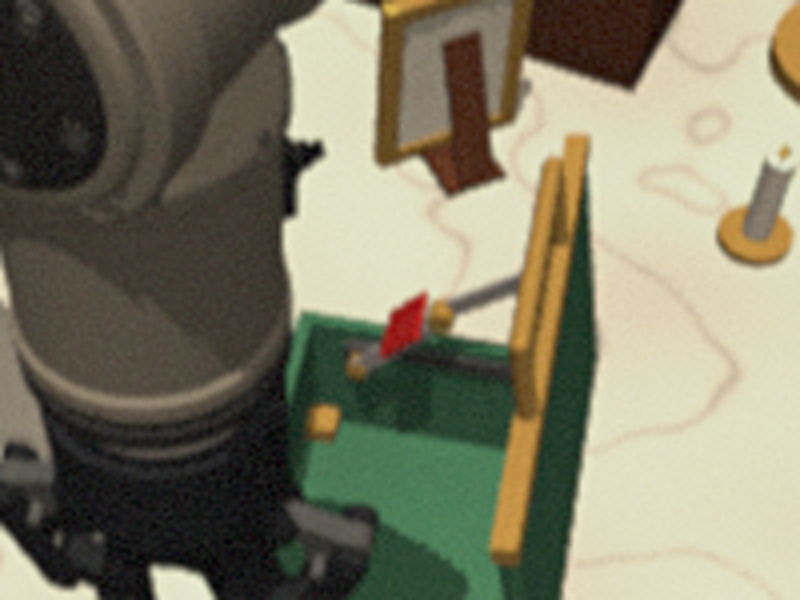

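The stay is locked straight, and the red plate is at crop (405,325), between foot (357,362) and elbow (440,315). Next, the bowl.

```bash
python3 -m jog '[{"x":-0.04,"y":-0.03,"z":0.04,"ax":0,"ay":0,"az":0},{"x":-0.08,"y":-0.055,"z":0.08,"ax":0,"ay":0,"az":0},{"x":-0.093,"y":-0.064,"z":0.12,"ax":0,"ay":0,"az":0},{"x":-0.093,"y":-0.064,"z":0.16,"ax":0,"ay":0,"az":0},{"x":-0.093,"y":-0.064,"z":0.175,"ax":0,"ay":0,"az":0},{"x":-0.093,"y":-0.064,"z":0.175,"ax":0,"ay":0,"az":0},{"x":-0.093,"y":-0.064,"z":0.175,"ax":0,"ay":0,"az":0}]' 0.5 20
python3 - <<'E'
from h import *
print(rel([.5428,-.2921,.03],down(C)))
P=[]
for n in("scene","top"):
    im=read_camera(n);h=cv2.cvtColor(im,cv2.COLOR_RGB2HSV)
    m=(((h[...,0]<6)|(h[...,0]>174))&(h[...,1]>170)&(h[...,2]>70)).astype(np.uint8)
    k,_,s,c=cv2.connectedComponentsWithStats(m);print(n,[(list(np.round(c[i],1)),int(s[i,4])) for i in range(1,k) if s[i,4]>15])
    if n=="scene":a=crop(im[:,:,::-1],0,180,250,100,110,4)
    else:b=crop(im[:,:,::-1],0,230,140,100,110,4)
cv2.imwrite("pics/c5.png",np.hstack([a,b]))
E
```

```text
t: 13.55
eef_pos: [0.5429, -0.2895, 0.1213]
tool_rot: [0.0, 0.612, 0.791, 0.0]
contact_force: [0.5, -0.2, 0.2]
gripper_width: 0.503
grasp_force: 0.0
(array([-0.0025, -0.0008,  0.0913]), array([ 0.0008, -0.    ,  0.0009]))
scene [([np.float64(310.5), np.float64(151.6)], 87), ([np.float64(456.3), np.float64(188.2)], 72), ([np.float64(445.8), np.float64(219.9)], 77)]
top [([np.float64(185.5), np.float64(82.1)], 33), ([np.float64(228.4), np.float64(205.8)], 127)]
```

View pics/c5.png

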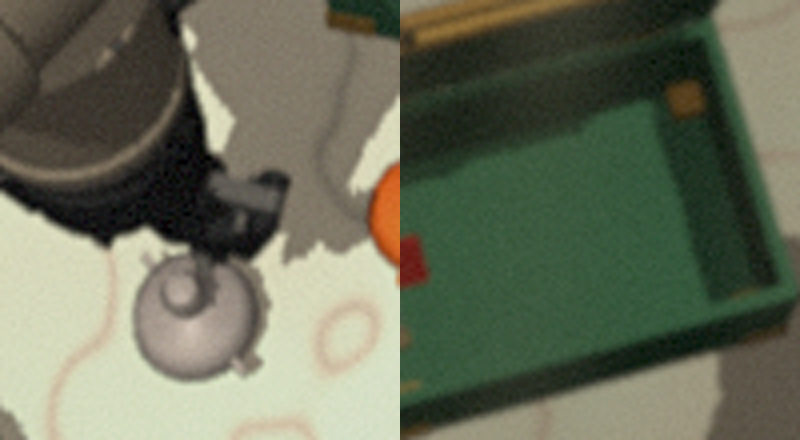

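The crop shows the gripper over the silver bowl, with the finial at crop (185,292) and clear. The right tile shows the open chest with an empty floor. I'll go down over the finial.

```bash
python3 -m jog '[{"x":-0.0025,"y":-0.001,"z":0.025,"ax":0,"ay":0,"az":0},{"x":-0.0025,"y":-0.001,"z":0.045,"ax":0,"ay":0,"az":0},{"x":-0.0025,"y":-0.001,"z":0.06,"ax":0,"ay":0,"az":0},{"x":-0.0025,"y":-0.001,"z":0.07,"ax":0,"ay":0,"az":0},{"x":-0.0025,"y":-0.001,"z":0.077,"ax":0,"ay":0,"az":0}]' 0.5 25
python3 -m jog '[{"x":0,"y":0,"z":0.005,"ax":0,"ay":0,"az":0},{"x":0,"y":0,"z":0.010,"ax":0,"ay":0,"az":0},{"x":0,"y":0,"z":0.011,"ax":0,"ay":0,"az":0}]' 0.5 25
python3 -c "
from h import *
print(rel([.5428,-.2921,.03],down(C)),tri(np.array([310.5,151.6]),np.array([228.4,205.8])))"
```

```text
t: 14.15
eef_pos: [0.5424, -0.2926, 0.0434]
tool_rot: [0.0, 0.613, 0.79, 0.0]
contact_force: [-0.2, -0.1, 0.4]
gripper_width: 0.497
grasp_force: 0.0
t: 14.45
eef_pos: [0.5419, -0.2927, 0.0321]
tool_rot: [-0.0, 0.613, 0.79, -0.0]
contact_force: [-0.1, 0.6, -0.5]
gripper_width: 0.501
grasp_force: 0.0
(array([0.0003, 0.001 , 0.0021]), array([-0.    ,  0.    ,  0.0003]))      message: Both `ftol` and `xtol` termination conditions are satisfied.
     success: True
      status: 4
         fun: [-2.065e-01  6.450e-02 -1.295e-01 -1.619e-01]
           x: [ 5.322e-01  1.315e-01  1.531e-01]
        cost: 0.04488745317089333
         jac: [[ 3.812e+02  1.770e+02  2.109e+01]
               [ 1.461e+02 -2.929e+02 -2.686e+02]
               [-1.070e+00 -4.399e+02 -3.769e+01]
               [-4.272e+02  9.510e+00 -1.038e+02]]
        grad: [-7.877e-07 -6.788e-07 -4.941e-07]
  optimality: 7.876693359776255e-07
 active_mask: [ 0.000e+00  0.000e+00  0.000e+00]
        nfev: 5
        njev: 5
```

```bash
python3 -m jog '[{"x":0,"y":0.001,"z":0,"ax":0,"ay":0,"az":0},{"x":0,"y":0.001,"z":0,"ax":0,"ay":0,"az":0},{"x":0,"y":0.001,"z":0,"ax":0,"ay":0,"az":0},{"x":0,"y":0.001,"z":0,"ax":0,"ay":0,"az":0},{"x":0,"y":0.001,"z":0,"ax":0,"ay":0,"az":0}]' 0 40
python3 -m jog '[{"x":0,"y":0,"z":-0.01,"ax":0,"ay":0,"az":0},{"x":0,"y":0,"z":-0.03,"ax":0,"ay":0,"az":0},{"x":0,"y":0,"z":-0.06,"ax":0,"ay":0,"az":0},{"x":0,"y":0,"z":-0.1,"ax":0,"ay":0,"az":0},{"x":0,"y":0,"z":-0.14,"ax":0,"ay":0,"az":0},{"x":0,"y":0,"z":-0.16,"ax":0,"ay":0,"az":0},{"x":0,"y":0,"z":-0.16,"ax":0,"ay":0,"az":0},{"x":0,"y":0,"z":-0.16,"ax":0,"ay":0,"az":0}]' 0 40
python3 - <<'E'
from h import *
f=W(C,[-.123,-.03,.009])[0]
print("over floor",rel([f[0],f[1],.192],down(C)))
print("plate chest frame",R.from_euler("z",-C[2]).apply(np.array([.5322,.1315,.1531])-[C[0],C[1],0]))
E
```

```text
t: 14.95
eef_pos: [0.5431, -0.2926, 0.0328]
tool_rot: [0.0, 0.613, 0.79, 0.0]
contact_force: [-0.6, 0.8, 3.6]
gripper_width: 0.235
grasp_force: 39.4
t: 15.75
eef_pos: [0.5421, -0.2923, 0.1916]
tool_rot: [-0.0, 0.613, 0.79, -0.0]
contact_force: [-0.7, 1.5, -4.1]
gripper_width: 0.232
grasp_force: 39.5
over floor (array([ 0.2883,  0.0832, -0.0003]), array([-0.0009, -0.0004,  0.0001]))
plate chest frame [-0.11018831  0.09461394  0.1531    ]
```

```bash
python3 -m jog '[{"x":0.03,"y":0.01,"z":0,"ax":0,"ay":0,"az":0},{"x":0.07,"y":0.02,"z":0,"ax":0,"ay":0,"az":0},{"x":0.11,"y":0.032,"z":0,"ax":0,"ay":0,"az":0},{"x":0.15,"y":0.043,"z":0,"ax":0,"ay":0,"az":0},{"x":0.19,"y":0.055,"z":0,"ax":0,"ay":0,"az":0},{"x":0.23,"y":0.066,"z":0,"ax":0,"ay":0,"az":0},{"x":0.26,"y":0.075,"z":0,"ax":0,"ay":0,"az":0},{"x":0.28,"y":0.081,"z":0,"ax":0,"ay":0,"az":0},{"x":0.288,"y":0.083,"z":0,"ax":0,"ay":0,"az":0},{"x":0.288,"y":0.083,"z":0,"ax":0,"ay":0,"az":0},{"x":0.288,"y":0.083,"z":0,"ax":0,"ay":0,"az":0}]' 0 40
python3 - <<'E'
from h import *
f=W(C,[-.123,-.03,.009])[0]
print("floor",rel([f[0],f[1],.0418],down(C)))
E
```

```text
t: 16.85
eef_pos: [0.5509, 0.0054, 0.1913]
tool_rot: [-0.0, 0.613, 0.79, -0.001]
contact_force: [0.1, -1.0, -3.0]
gripper_width: 0.236
grasp_force: 39.5
floor (array([0.0022, 0.0008, 0.1495]), array([-0.002 ,  0.0004, -0.0013]))
```

```bash
python3 -m jog '[{"x":0.002,"y":0,"z":0.02,"ax":0,"ay":0,"az":0},{"x":0.002,"y":0,"z":0.045,"ax":0,"ay":0,"az":0},{"x":0.002,"y":0,"z":0.07,"ax":0,"ay":0,"az":0},{"x":0.002,"y":0,"z":0.095,"ax":0,"ay":0,"az":0},{"x":0.002,"y":0,"z":0.115,"ax":0,"ay":0,"az":0},{"x":0.002,"y":0,"z":0.13,"ax":0,"ay":0,"az":0},{"x":0.002,"y":0,"z":0.138,"ax":0,"ay":0,"az":0},{"x":0.002,"y":0,"z":0.141,"ax":0,"ay":0,"az":0},{"x":0.002,"y":0,"z":0.144,"ax":0,"ay":0,"az":0},{"x":0.002,"y":0,"z":0.146,"ax":0,"ay":0,"az":0},{"x":0.002,"y":0,"z":0.148,"ax":0,"ay":0,"az":0}]' 0 40; python3 -m jog '[{"x":0,"y":0,"z":0.001,"ax":0,"ay":0,"az":0},{"x":0,"y":0,"z":0.001,"ax":0,"ay":0,"az":0}]' 0 40
```

```text
t: 17.95
eef_pos: [0.5515, 0.0092, 0.0449]
tool_rot: [0.001, 0.613, 0.79, 0.0]
contact_force: [-0.3, 0.5, -2.4]
gripper_width: 0.235
grasp_force: 39.5
t: 18.15
eef_pos: [0.551, 0.0091, 0.0435]
tool_rot: [0.0, 0.613, 0.79, 0.0]
contact_force: [-0.4, 0.0, -1.5]
gripper_width: 0.232
grasp_force: 39.5
```

```bash
python3 -m jog '[{"x":0,"y":0,"z":0.001,"ax":0,"ay":0,"az":0},{"x":0,"y":0,"z":0.001,"ax":0,"ay":0,"az":0}]' 0 40; python3 -m jog '[{"x":0,"y":0,"z":0.001,"ax":0,"ay":0,"az":0},{"x":0,"y":0,"z":0.001,"ax":0,"ay":0,"az":0}]' 0 40
```

```text
t: 18.35
eef_pos: [0.5509, 0.0091, 0.0423]
tool_rot: [0.0, 0.613, 0.79, 0.0]
contact_force: [-0.0, 1.0, -3.1]
gripper_width: 0.237
grasp_force: 39.5
t: 18.55
eef_pos: [0.5512, 0.0091, 0.0418]
tool_rot: [0.0, 0.613, 0.79, 0.0]
contact_force: [-1.1, 0.0, 3.6]
gripper_width: 0.24
grasp_force: 40.1
```

The bowl touched down at 3.6 N. I'll release it, rise and measure the stay.

```bash
python3 -m jog '[{"x":0,"y":0,"z":0,"ax":0,"ay":0,"az":0},{"x":0,"y":0,"z":0,"ax":0,"ay":0,"az":0},{"x":0,"y":0,"z":0,"ax":0,"ay":0,"az":0},{"x":0,"y":0,"z":0,"ax":0,"ay":0,"az":0}]' 0.5 20 >/dev/null; python3 -m jog '[{"x":0,"y":0,"z":-0.015,"ax":0,"ay":0,"az":0},{"x":0,"y":0,"z":-0.04,"ax":0,"ay":0,"az":0},{"x":0,"y":0,"z":-0.08,"ax":0,"ay":0,"az":0},{"x":0,"y":0,"z":-0.12,"ax":0,"ay":0,"az":0},{"x":0,"y":-0.03,"z":-0.15,"ax":0,"ay":0,"az":0},{"x":-0.05,"y":-0.06,"z":-0.18,"ax":0,"ay":0,"az":0},{"x":-0.1,"y":-0.08,"z":-0.18,"ax":0,"ay":0,"az":0},{"x":-0.15,"y":-0.08,"z":-0.18,"ax":0,"ay":0,"az":0},{"x":-0.2,"y":-0.08,"z":-0.18,"ax":0,"ay":0,"az":0},{"x":-0.25,"y":-0.08,"z":-0.18,"ax":0,"ay":0,"az":0},{"x":-0.25,"y":-0.08,"z":-0.18,"ax":0,"ay":0,"az":0}]' 0.5 20
python3 - <<'E'
from h import *
def ray(n,px):
    c=camera_params(n);K=c["K"];d=np.array([(px[0]-K[0,2])/K[0,0],-(px[1]-K[1,2])/K[1,1],-1]);Ri=R.from_euler("z",-C[2])
    return Ri.apply(c["origin"]-[C[0],C[1],0]),Ri.apply(rot(c["attitude"]).apply(d))
for nm,px in(("foot",(299.1,160.4)),("elbow",(319.9,148.6)),("plate",(310.5,151.6)),("lidend",(340,140.7))):
    o,d=ray("scene",px);print(nm,np.round([o+d*(y-o[1])/d[1] for y in(.09,.1,.11)],3).tolist())
for n in("scene","top"):
    im=read_camera(n);h=cv2.cvtColor(im,cv2.COLOR_RGB2HSV)
    m=(((h[...,0]<8)|(h[...,0]>172))&(h[...,1]>140)&(h[...,2]>60)).astype(np.uint8)
    k,l,s,c=cv2.connectedComponentsWithStats(m)
    for i in range(1,k):
        if s[i,4]>60 and c[i][1]>100 and (n=="top" or c[i][0]<400): print(n,c[i],s[i,4],cv2.boxPoints(cv2.minAreaRect(np.argwhere(l==i)[:,::-1].astype(np.float32))).tolist())
    if n=="scene":a=crop(im[:,:,::-1],0,270,120,100,110,4)
    else:b=crop(im[:,:,::-1],0,200,140,100,110,4)
cv2.imwrite("pics/c6.png",np.hstack([a,b]))
E
```

```text
t: 20.05
eef_pos: [0.5354, -0.2594, 0.2222]
tool_rot: [0.001, 0.615, 0.788, -0.001]
contact_force: [-0.2, 0.9, -0.9]
gripper_width: 0.498
grasp_force: 0.0
foot [[-0.136, 0.09, 0.118], [-0.137, 0.1, 0.106], [-0.139, 0.11, 0.093]]
elbow [[-0.088, 0.09, 0.175], [-0.089, 0.1, 0.163], [-0.09, 0.11, 0.151]]
plate [[-0.109, 0.09, 0.159], [-0.11, 0.1, 0.147], [-0.112, 0.11, 0.135]]
lidend [[-0.045, 0.09, 0.213], [-0.046, 0.1, 0.202], [-0.046, 0.11, 0.191]]
scene [310.39795918 151.6122449 ] 98 [[303.91375732421875, 157.53448486328125], [310.534423828125, 142.08621215820312], [317.77581787109375, 145.18966674804688], [311.1551513671875, 160.637939453125]]
top [227.94478528 205.73619632] 163 [[219.3076934814453, 202.4615478515625], [233.60768127441406, 198.56155395507812], [236.51536560058594, 209.22308349609375], [222.2153778076172, 213.12307739257812]]
```

View pics/c6.png

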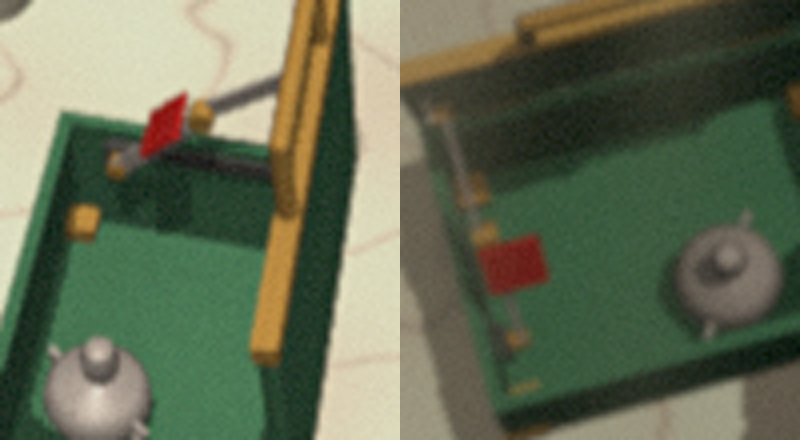

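The bowl stands upright on the chest floor (right tile, about (728,275)), clear of the locked stay. The red plate is at (513,263). Next I'll approach the plate with shut fingers, tilted 0.5 rad.

```bash
cat >> h.py <<'E'
def tilt(a): return down(C)*R.from_rotvec([a,0,0])
E
python3 - <<'E'
from h import *
print(rel(W(C,[-.19,.04,.24])[0],tilt(-.5)),rel(W(C,[-.16,.0946,.20])[0],tilt(-.5)))
E
```

```text
(array([ 0.3218,  0.012 , -0.0184]), array([-0.4998,  0.0018, -0.0046])) (array([0.3766, 0.0417, 0.0216]), array([-0.4998,  0.0018, -0.0046]))
```

```bash
python3 -m jog '[{"x":0.04,"y":0,"z":-0.01,"ax":-0.1,"ay":0,"az":0},{"x":0.08,"y":0,"z":-0.018,"ax":-0.2,"ay":0,"az":0},{"x":0.12,"y":0.004,"z":-0.018,"ax":-0.3,"ay":0,"az":0},{"x":0.16,"y":0.008,"z":-0.018,"ax":-0.4,"ay":0,"az":0},{"x":0.2,"y":0.012,"z":-0.018,"ax":-0.5,"ay":0,"az":0},{"x":0.24,"y":0.012,"z":-0.018,"ax":-0.5,"ay":0,"az":0},{"x":0.28,"y":0.012,"z":-0.018,"ax":-0.5,"ay":0,"az":0},{"x":0.32,"y":0.012,"z":-0.018,"ax":-0.5,"ay":0,"az":0},{"x":0.36,"y":0.025,"z":0.01,"ax":-0.5,"ay":0,"az":0},{"x":0.377,"y":0.042,"z":0.02,"ax":-0.5,"ay":0,"az":0},{"x":0.377,"y":0.042,"z":0.02,"ax":-0.5,"ay":0,"az":0},{"x":0.377,"y":0.042,"z":0.02,"ax":-0.5,"ay":0,"az":0}]' 0 20
python3 - <<'E'
from h import *
print(get_obs()["q"]);print(rel(W(C,[-.1096,.0946,.142])[0],tilt(-.5)))
E
```

```text
t: 21.35
eef_pos: [0.4814, 0.1258, 0.2011]
tool_rot: [0.151, 0.592, 0.767, 0.196]
contact_force: [-0.7, -0.2, -0.6]
gripper_width: 0.001
grasp_force: 0.0
[ 0.94589529 -0.02742965 -1.30428824  2.29620207  0.07104264  0.35659602
 -0.16775732]
(array([-0.0074,  0.0167,  0.0764]), array([-0.0006, -0.0029,  0.005 ]))
```

```bash
python3 -m jog '[{"x":-0.003,"y":0.008,"z":0.025,"ax":0,"ay":0,"az":0},{"x":-0.007,"y":0.014,"z":0.05,"ax":0,"ay":0,"az":0},{"x":-0.007,"y":0.017,"z":0.07,"ax":0,"ay":0,"az":0},{"x":-0.007,"y":0.017,"z":0.076,"ax":0,"ay":0,"az":0},{"x":-0.007,"y":0.017,"z":0.076,"ax":0,"ay":0,"az":0}]' 0 20
python3 - <<'E'
from h import *
o=get_obs();print(o["q"],R.from_euler("z",-C[2]).apply(o["eef_pos"]-[C[0],C[1],0]));print(rel(W(C,[-.1096,.0946,.142])[0],tilt(-.5)))
n=np.array([-.743,0,.669]);print("push unit tool",rot(o["tool_rot"]).inv().apply(R.from_euler("z",C[2]).apply(-n)))
a=crop(read_camera("scene")[:,:,::-1],0,260,80,120,110,5);
for D in(0,.024):
    p=proj("scene",o["eef_pos"]-D*rot(o["tool_rot"]).apply([0,0,1]))[0];cv2.circle(a,tuple(np.int32((p-[260,80]+.5)*5)),4,(255,0,0),1)
cv2.imwrite("pics/c7.png",a)
E
```

```text
t: 21.85
eef_pos: [0.5327, 0.1304, 0.1404]
tool_rot: [0.15, 0.592, 0.768, 0.194]
contact_force: [-1.1, -0.1, 0.7]
gripper_width: 0.001
grasp_force: 0.0
[ 0.46883499  0.24578717 -0.94414365  2.27411926  0.91259504  0.34619993
 -0.96639102] [-0.11002517  0.09340435  0.14037001]
(array([ 0.0012,  0.0012, -0.0012]), array([-0.0046, -0.0017,  0.005 ]))
push unit tool [-0.00330152  0.33562374  0.94178331]
```

View pics/c7.png

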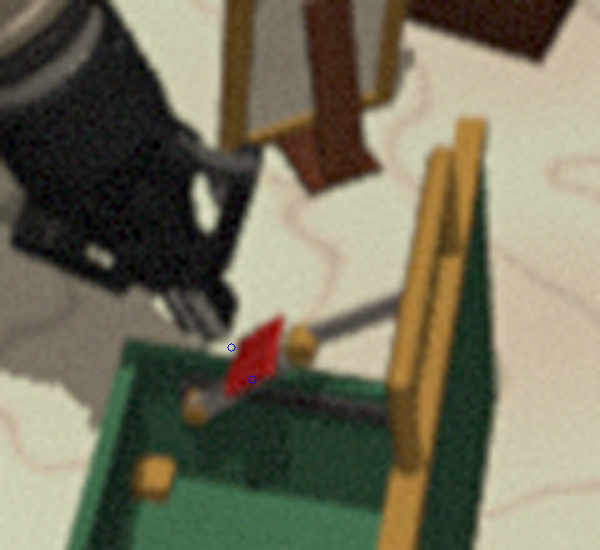

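The crop shows the shut fingertips at (220,330), about 15 mm off the red plate at (255,358). I'll advance until contact.

```bash
cat > pr.py <<'E'
from h import *
import sys
o=get_obs();Ri=R.from_euler("z",-C[2]);F=Ri.apply(o["contact_force"]);p=Ri.apply(o["eef_pos"]-[C[0],C[1],0])
f=-F@[.743,0,-.669];print("t %.2f"%o["t"],np.round(p,4),"F",np.round(F,1),"push %.1f"%f,"adv %.4f"%((p-[-.110,0,.1404])@[.743,0,-.669]));sys.exit(int(f>float(sys.argv[1])))
E
S(){ python3 pr.py 1.7 || exit 0; }
python3 -m jog '[{"x":0.001,"y":0.001,"z":0.003,"ax":0,"ay":0,"az":0},{"x":0.001,"y":0.0025,"z":0.0065,"ax":0,"ay":0,"az":0},{"x":0.001,"y":0.0025,"z":0.0065,"ax":0,"ay":0,"az":0}]' 0 20 >/dev/null; S
python3 -m jog '[{"x":0,"y":0.0005,"z":0.001,"ax":0,"ay":0,"az":0},{"x":0,"y":0.0007,"z":0.0019,"ax":0,"ay":0,"az":0}]' 0 20 >/dev/null; S
python3 -m jog '[{"x":0,"y":0.0005,"z":0.001,"ax":0,"ay":0,"az":0},{"x":0,"y":0.0007,"z":0.0019,"ax":0,"ay":0,"az":0}]' 0 20 >/dev/null; S
python3 -m jog '[{"x":0,"y":0.0005,"z":0.001,"ax":0,"ay":0,"az":0},{"x":0,"y":0.0007,"z":0.0019,"ax":0,"ay":0,"az":0}]' 0 20 >/dev/null; S
python3 -m jog '[{"x":0,"y":0.0005,"z":0.001,"ax":0,"ay":0,"az":0},{"x":0,"y":0.0007,"z":0.0019,"ax":0,"ay":0,"az":0}]' 0 20 >/dev/null; S
python3 -m jog '[{"x":0,"y":0.0005,"z":0.001,"ax":0,"ay":0,"az":0},{"x":0,"y":0.0007,"z":0.0019,"ax":0,"ay":0,"az":0}]' 0 20 >/dev/null; S
python3 -m jog '[{"x":0,"y":0.0005,"z":0.001,"ax":0,"ay":0,"az":0},{"x":0,"y":0.0007,"z":0.0019,"ax":0,"ay":0,"az":0}]' 0 20 >/dev/null; S
python3 -m jog '[{"x":0,"y":0.0005,"z":0.001,"ax":0,"ay":0,"az":0},{"x":0,"y":0.0007,"z":0.0019,"ax":0,"ay":0,"az":0}]' 0 20 >/dev/null; S
```

```text
t 22.20 [-0.1038  0.0912  0.1391] F [0.9 0.2 0.4] push -0.3 adv 0.0055
t 22.40 [-0.1023  0.0916  0.1373] F [ 0.1  0.2 -0.1] push -0.1 adv 0.0077
t 22.60 [-0.1008  0.0922  0.1356] F [-1.1  0.7 -0.5] push 0.5 adv 0.0100
t 22.80 [-0.0993  0.0924  0.1342] F [-0.8 -0.9 -1.1] push -0.1 adv 0.0121
t 23.00 [-0.0977  0.0925  0.1329] F [-0.1  0.3 -0.5] push -0.3 adv 0.0142
t 23.20 [-0.0962  0.0924  0.1315] F [-0.6 -0.5 -0.2] push 0.3 adv 0.0162
t 23.40 [-0.0947  0.0924  0.1302] F [1.1 0.1 0.4] push -0.6 adv 0.0182
t 23.60 [-0.093   0.0924  0.1291] F [-0.5 -0.8  2.6] push 2.1 adv 0.0202
```

```bash
S(){ python3 pr.py 6 || exit 0; }
python3 -m jog '[{"x":0,"y":0.0004,"z":0.001,"ax":0,"ay":0,"az":0},{"x":0,"y":0.0004,"z":0.001,"ax":0,"ay":0,"az":0}]' 0 20 >/dev/null; S
python3 -m jog '[{"x":0,"y":0.0004,"z":0.001,"ax":0,"ay":0,"az":0},{"x":0,"y":0.0007,"z":0.0019,"ax":0,"ay":0,"az":0}]' 0 20 >/dev/null; S
python3 -m jog '[{"x":0,"y":0.0004,"z":0.001,"ax":0,"ay":0,"az":0},{"x":0,"y":0.0007,"z":0.0019,"ax":0,"ay":0,"az":0}]' 0 20 >/dev/null; S
python3 -m jog '[{"x":0,"y":0.0004,"z":0.001,"ax":0,"ay":0,"az":0},{"x":0,"y":0.0007,"z":0.0019,"ax":0,"ay":0,"az":0}]' 0 20 >/dev/null; S
python3 -m jog '[{"x":0,"y":0.0004,"z":0.001,"ax":0,"ay":0,"az":0},{"x":0,"y":0.0007,"z":0.0019,"ax":0,"ay":0,"az":0}]' 0 20 >/dev/null; S
```

```text
t 23.80 [-0.092   0.0924  0.1285] F [-0.2 -0.9  2.8] push 2.0 adv 0.0213
t 24.00 [-0.0906  0.0925  0.1271] F [-0.8 -0.5  3.6] push 3.0 adv 0.0233
t 24.20 [-0.0892  0.0925  0.1256] F [-1.2 -0.8  1.7] push 2.0 adv 0.0253
t 24.40 [-0.0877  0.0925  0.1243] F [-0.9  0.4  2.4] push 2.3 adv 0.0274
t 24.60 [-0.0861  0.0925  0.123 ] F [-0.9 -0.9  3.9] push 3.2 adv 0.0294
```

```bash
S(){ python3 pr.py 6.5 || exit 0; }
python3 -m jog '[{"x":0,"y":0.0003,"z":0.001,"ax":0,"ay":0,"az":0},{"x":0,"y":0.0006,"z":0.0019,"ax":0,"ay":0,"az":0}]' 0 20 >/dev/null; S
python3 -m jog '[{"x":0,"y":0.0003,"z":0.001,"ax":0,"ay":0,"az":0},{"x":0,"y":0.0006,"z":0.0019,"ax":0,"ay":0,"az":0}]' 0 20 >/dev/null; S
python3 -m jog '[{"x":0,"y":0.0003,"z":0.001,"ax":0,"ay":0,"az":0},{"x":0,"y":0.0006,"z":0.0019,"ax":0,"ay":0,"az":0}]' 0 20 >/dev/null; S
python3 -m jog '[{"x":0,"y":0.0003,"z":0.001,"ax":0,"ay":0,"az":0},{"x":0,"y":0.0006,"z":0.0019,"ax":0,"ay":0,"az":0}]' 0 20 >/dev/null; S
python3 -m jog '[{"x":0,"y":0.0003,"z":0.001,"ax":0,"ay":0,"az":0},{"x":0,"y":0.0006,"z":0.0019,"ax":0,"ay":0,"az":0}]' 0 20 >/dev/null; S
python3 -m jog '[{"x":0,"y":0.0003,"z":0.001,"ax":0,"ay":0,"az":0},{"x":0,"y":0.0006,"z":0.0019,"ax":0,"ay":0,"az":0}]' 0 20 >/dev/null; S
python3 -m jog '[{"x":0,"y":0.0001,"z":0.001,"ax":0,"ay":0,"az":0},{"x":0,"y":0.0002,"z":0.002,"ax":0,"ay":0,"az":0}]' 0 20 >/dev/null; S
python3 -m jog '[{"x":0,"y":0.0001,"z":0.001,"ax":0,"ay":0,"az":0},{"x":0,"y":0.0002,"z":0.002,"ax":0,"ay":0,"az":0}]' 0 20 >/dev/null; S
python3 - <<'E'
from h import *
o=get_obs()
a=crop(read_camera("scene")[:,:,::-1],0,250,80,130,110,5);cv2.imwrite("pics/c8.png",a)
E
```

```text
t 24.80 [-0.0847  0.0924  0.1216] F [-0.6  0.5  3.4] push 2.8 adv 0.0314
t 25.00 [-0.0833  0.0924  0.1202] F [-0.7  0.1  3.2] push 2.7 adv 0.0334
t 25.20 [-0.0818  0.0924  0.1188] F [ 0.1 -0.   3.2] push 2.0 adv 0.0354
t 25.40 [-0.0804  0.0924  0.1175] F [ 0.7 -1.   3.4] push 1.8 adv 0.0374
t 25.60 [-0.079   0.0924  0.116 ] F [ 0.8 -0.6  4.9] push 2.7 adv 0.0393
t 25.80 [-0.0775  0.0924  0.1147] F [ 1.7 -0.2  3.8] push 1.3 adv 0.0413
t 26.00 [-0.0765  0.0924  0.113 ] F [1.3 0.6 3.7] push 1.5 adv 0.0433
t 26.20 [-0.0753  0.0924  0.1113] F [-0.2 -1.2  4. ] push 2.8 adv 0.0452
```

View pics/c8.png

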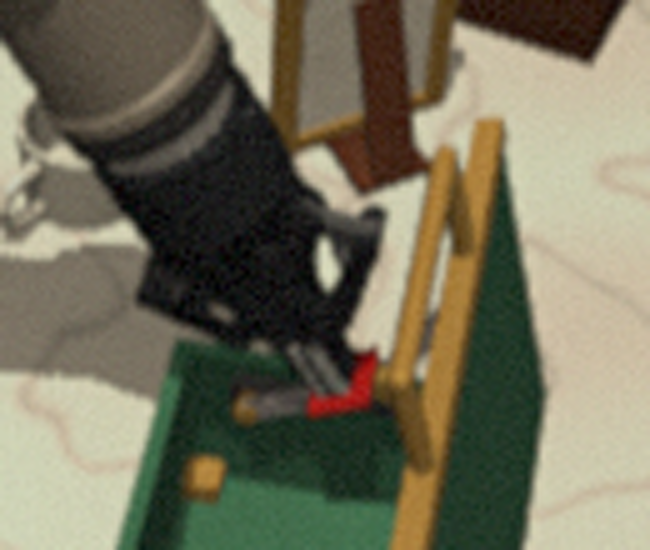

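The plate is about 25 mm along its arc and folding lightly at about 4 N. I need about 7.5 mm more.

```bash
S(){ python3 pr.py 6.5 || exit 0; }
python3 -m jog '[{"x":0,"y":0.0001,"z":0.001,"ax":0,"ay":0,"az":0},{"x":0,"y":0.0002,"z":0.002,"ax":0,"ay":0,"az":0}]' 0 20 >/dev/null; S
python3 -m jog '[{"x":0,"y":0.0001,"z":0.001,"ax":0,"ay":0,"az":0},{"x":0,"y":0.0002,"z":0.002,"ax":0,"ay":0,"az":0}]' 0 20 >/dev/null; S
python3 -m jog '[{"x":0,"y":0,"z":0.001,"ax":0,"ay":0,"az":0},{"x":0,"y":0.0001,"z":0.002,"ax":0,"ay":0,"az":0}]' 0 20 >/dev/null; S
python3 -m jog '[{"x":0,"y":0,"z":0.001,"ax":0,"ay":0,"az":0},{"x":0,"y":0,"z":0.0017,"ax":0,"ay":0,"az":0},{"x":0,"y":0,"z":0.0017,"ax":0,"ay":0,"az":0}]' 0 20 >/dev/null; S
```

```text
t 26.45 [-0.0742  0.0924  0.1097] F [ 0.7 -0.1  4.8] push 2.7 adv 0.0471
t 26.65 [-0.0728  0.0924  0.1082] F [-0.  -0.1  4.4] push 3.0 adv 0.0492
t 26.85 [-0.0715  0.0924  0.1067] F [ 1.4 -0.1  6.2] push 3.1 adv 0.0512
t 27.15 [-0.0714  0.0924  0.1046] F [ 1.1 -0.3  3. ] push 1.2 adv 0.0526
```

```bash
python3 -m jog '[{"x":0,"y":-0.001,"z":-0.005,"ax":0,"ay":0,"az":0},{"x":0,"y":-0.004,"z":-0.02,"ax":0,"ay":0,"az":0},{"x":0,"y":-0.01,"z":-0.05,"ax":0,"ay":0,"az":0},{"x":0,"y":-0.02,"z":-0.085,"ax":0,"ay":0,"az":0},{"x":0,"y":-0.03,"z":-0.12,"ax":0,"ay":0,"az":0},{"x":0,"y":-0.03,"z":-0.15,"ax":0,"ay":0,"az":0},{"x":0,"y":-0.03,"z":-0.15,"ax":0,"ay":0,"az":0}]' 0 20
python3 - <<'E'
from h import *
f=W(C,[-.140,.0946,.0936])[0]
for n in("scene","top"):
    im=read_camera(n);h=cv2.cvtColor(im,cv2.COLOR_RGB2HSV)
    m=(((h[...,0]<8)|(h[...,0]>172))&(h[...,1]>140)&(h[...,2]>60)).astype(np.uint8)
    k,l,s,c=cv2.connectedComponentsWithStats(m)
    print(n,[(np.round(c[i],1).tolist(),int(s[i,4])) for i in range(1,k) if s[i,4]>20 and c[i][1]>100 and 200<c[i][0]<400])
    for a in(63.2,34.8,27,20): print(a,proj(n,W(C,[-.14+.0665*np.cos(np.deg2rad(a)),.0946,.0936+.0665*np.sin(np.deg2rad(a))])))
    # brass bar on the lid: predicted ends for several lid angles
    for th in(1.2,1.3,1.4,1.45): print(th,proj(n,W(C,[[-.23*np.cos(th)+.005*np.sin(th),y,.11+.23*np.sin(th)] for y in(-.055,.055)])).round(1).tolist())
    hm=((h[...,0]>12)&(h[...,0]<28)&(h[...,1]>130)&(h[...,2]>60)).astype(np.uint8)
    k,l,s,c=cv2.connectedComponentsWithStats(hm);print([(np.round(c[i],1).tolist(),s[i].tolist()) for i in range(1,k) if s[i,4]>60 and 200<c[i][0]<400])
print(get_obs()["q"],R.from_euler("z",-C[2]).apply(get_obs()["eef_pos"]-[C[0],C[1],0]))
E
```

```text
t: 27.85
eef_pos: [0.4797, 0.1073, 0.2039]
tool_rot: [0.15, 0.599, 0.765, 0.183]
contact_force: [0.0, 0.2, 0.5]
gripper_width: -0.0
grasp_force: 0.0
scene [([322.4, 156.2], 34)]
63.2 [[310.37371842 151.69766068]]
34.8 [[319.93831001 159.01356976]]
27 [[321.59248523 161.31525481]]
20 [[322.66810524 163.41239107]]
1.2 [[317.2, 157.0], [327.0, 113.3]]
1.3 [[329.8, 156.5], [338.7, 112.3]]
1.4 [[342.8, 156.8], [350.9, 112.2]]
1.45 [[349.4, 157.3], [357.0, 112.4]]
[([261.3, 9.2], [225, 0, 73, 28, 845]), ([322.7, 78.8], [304, 58, 41, 53, 626]), ([326.7, 153.0], [314, 105, 28, 106, 1139]), ([397.9, 129.5], [390, 122, 18, 14, 135]), ([290.4, 174.9], [287, 171, 8, 9, 61]), ([285.4, 307.2], [277, 301, 18, 13, 145]), ([352.8, 325.6], [341, 313, 25, 25, 450])]
top [([226.0, 198.0], 201)]
63.2 [[228.2409009  205.57270019]]
34.8 [[226.36590356 197.8367668 ]]
27 [[226.16414145 196.81698574]]
20 [[226.10287616 196.33389995]]
1.2 [[289.7, 150.7], [236.2, 165.0]]
1.3 [[286.8, 139.3], [233.1, 153.6]]
1.4 [[283.7, 128.1], [230.0, 142.3]]
1.45 [[282.1, 122.6], [228.5, 136.7]]
[([266.8, 30.3], [0, 0, 560, 131, 28181]), ([343.1, 127.8], [336, 118, 15, 19, 191]), ([265.9, 156.8], [208, 141, 113, 34, 656]), ([370.0, 283.8], [364, 265, 14, 39, 322])]
[ 0.86277246 -0.04834871 -1.1851242   2.28816527  0.02354308  0.39348784
 -0.11006493] [-0.16599959  0.08411399  0.20511952]
```

The plate stays folded: it reads about 35°, as aimed. The lid has sagged a little, so I'll measure its angle from the bar.

Run:
```python
from h import *
ths=np.arange(1.0,1.5,.01);tot=0
y=np.linspace(-.05,.05,41)
for n in("scene","top"):
    h=cv2.cvtColor(read_camera(n),cv2.COLOR_RGB2HSV)
    m=cv2.GaussianBlur(((h[...,0]>10)&(h[...,0]<28)&(h[...,1]>110)&(h[...,2]>50)).astype(np.float32),(0,0),.6)
    def s(th,r):
        P=W(C,np.c_[np.full(41,-r*np.cos(th)+.005*np.sin(th)),y,np.full(41,.11+r*np.sin(th)+.005*np.cos(th))]);p=proj(n,P).astype(np.float32)
        return cv2.remap(m,p[:,:1],p[:,1:],cv2.INTER_LINEAR).mean()
    q=np.array([s(t,.23)-s(t,.21)-s(t,.242) for t in ths]);print(n,ths[q.argmax()].round(2),q.max(),q[np.argsort(q)[-5:]].round(2),ths[np.argsort(q)[-5:]].round(2));tot=tot+q
t=ths[tot.argmax()];print(t,tot.max())
b=np.array([-.23*np.cos(t)+.005*np.sin(t),0,.11+.23*np.sin(t)+.005*np.cos(t)]);print("bar chest",b,W(C,b))
print("grasp tcp rel",rel(W(C,b-[0,0,.0395])[0],down(C)),"hi",rel(W(C,b+[-.0,0,.035])[0],down(C)))
```

```text
scene 1.18 0.6855368 [0.   0.   0.12 0.63 0.69] [1.04 1.03 1.2  1.19 1.18]
top 1.0 0.0 [0. 0. 0. 0. 0.] [1.45 1.46 1.47 1.48 1.49]
1.03 0.002600311
bar chest [-0.11412184  0.          0.30975286] [[0.55195951 0.03888881 0.30975286]]
grasp tcp rel (array([-0.0842,  0.0763, -0.0334]), array([ 0.4804,  0.014 , -0.0081])) hi (array([-0.0851,  0.1107, -0.0995]), array([ 0.4804,  0.014 , -0.0081]))
```

Run:
```python
from h import *
for P in([-.17,.03,.36],[-.082,-.001,.37],[-.082,-.001,.289]): print(rel(W(C,P)[0],down(C)))
```

```text
(array([-0.0559,  0.0681, -0.1393]), array([ 0.4804,  0.014 , -0.0081]))
(array([-0.086 ,  0.1509, -0.107 ]), array([ 0.4804,  0.014 , -0.0081]))
(array([-0.0851,  0.1135, -0.0352]), array([ 0.4804,  0.014 , -0.0081]))
```

```bash
python3 -m jog '[{"x":-0.015,"y":0.015,"z":-0.035,"ax":0.1,"ay":0,"az":0},{"x":-0.03,"y":0.03,"z":-0.07,"ax":0.2,"ay":0,"az":0},{"x":-0.043,"y":0.05,"z":-0.105,"ax":0.3,"ay":0.005,"az":0},{"x":-0.056,"y":0.068,"z":-0.139,"ax":0.4,"ay":0.01,"az":-0.005},{"x":-0.056,"y":0.068,"z":-0.139,"ax":0.48,"ay":0.014,"az":-0.008},{"x":-0.07,"y":0.11,"z":-0.123,"ax":0.48,"ay":0.014,"az":-0.008},{"x":-0.086,"y":0.151,"z":-0.107,"ax":0.48,"ay":0.014,"az":-0.008},{"x":-0.086,"y":0.151,"z":-0.107,"ax":0.48,"ay":0.014,"az":-0.008},{"x":-0.086,"y":0.151,"z":-0.107,"ax":0.48,"ay":0.014,"az":-0.008}]' 0.5 20
python3 - <<'E'
from h import *
print(rel(W(C,[-.082,-.001,.289])[0],down(C)),get_obs()["q"])
y=np.linspace(-.05,.05,41)
for n in("scene","top"):
    h=cv2.cvtColor(read_camera(n),cv2.COLOR_RGB2HSV)
    m=((h[...,0]>10)&(h[...,0]<28)&(h[...,1]>110)&(h[...,2]>50)).astype(np.float32)
    for t in np.arange(1.12,1.42,.02):
        P=W(C,np.c_[np.full(41,-.23*np.cos(t)+.005*np.sin(t)),y,np.full(41,.11+.23*np.sin(t)+.005*np.cos(t))]);p=proj(n,P).astype(np.float32)
        print(n[0],round(t,2),round(float(cv2.remap(m,p[:,:1],p[:,1:],1).mean()),2),end="; ")
E
```

```text
t: 28.95
eef_pos: [0.585, 0.0465, 0.3674]
tool_rot: [-0.002, 0.613, 0.79, 0.0]
contact_force: [-0.6, 0.0, -0.7]
gripper_width: 0.498
grasp_force: 0.0
(array([-0.0003, -0.0016,  0.0784]), array([-0.0022, -0.0029, -0.0001])) [ 0.60179402  0.39820072 -1.0792871   1.47987195  0.34732598  1.4735598
 -0.22690583]
s 1.12 0.0; s 1.14 0.0; s 1.16 0.07; s 1.18 0.99; s 1.2 1.0; s 1.22 0.23; s 1.24 0.14; s 1.26 0.45; s 1.28 1.0; s 1.3 1.0; s 1.32 0.95; s 1.34 0.0; s 1.36 0.0; s 1.38 0.0; s 1.4 0.0; t 1.12 0.0; t 1.14 0.0; t 1.16 0.03; t 1.18 0.46; t 1.2 0.45; t 1.22 0.44; t 1.24 0.0; t 1.26 0.0; t 1.28 0.0; t 1.3 0.0; t 1.32 0.0; t 1.34 0.0; t 1.36 0.0; t 1.38 0.0; t 1.4 0.0;
```

```bash
python3 -m jog '[{"x":0,"y":-0.001,"z":0.03,"ax":0,"ay":0,"az":0},{"x":0,"y":-0.001,"z":0.055,"ax":0,"ay":0,"az":0},{"x":0,"y":-0.001,"z":0.07,"ax":0,"ay":0,"az":0},{"x":0,"y":-0.001,"z":0.077,"ax":0,"ay":0,"az":0},{"x":0,"y":-0.001,"z":0.077,"ax":0,"ay":0,"az":0}]' 0.5 20
python3 -m jog '[{"x":0,"y":0,"z":0,"ax":0,"ay":0,"az":0},{"x":0,"y":0,"z":0,"ax":0,"ay":0,"az":0},{"x":0,"y":0,"z":0,"ax":0,"ay":0,"az":0},{"x":0,"y":0,"z":0,"ax":0,"ay":0,"az":0},{"x":0,"y":0,"z":0,"ax":0,"ay":0,"az":0}]' 0 20; python3 chk.py 50
```

```text
t: 29.55
eef_pos: [0.5825, 0.0465, 0.2934]
tool_rot: [-0.0, 0.612, 0.791, 0.001]
contact_force: [0.5, -0.1, 1.2]
gripper_width: 0.499
grasp_force: 0.0
t: 30.05
eef_pos: [0.5835, 0.047, 0.2954]
tool_rot: [0.0, 0.612, 0.791, 0.002]
contact_force: [-2.4, -1.0, 7.5]
gripper_width: 0.004
grasp_force: 3.7
t 30.05 tcp [-0.0815  0.      0.2954] th 1.216 r 0.2350 F [-2.6 -0.4  7.5] Ftan -0.2 w 0.004
```

The fingertips shut on top of the bar, still too high. I'll reopen and go 11 mm lower.

```bash
python3 -m jog '[{"x":0,"y":0,"z":-0.003,"ax":0,"ay":0,"az":0},{"x":0,"y":0,"z":-0.003,"ax":0,"ay":0,"az":0},{"x":0,"y":0,"z":-0.003,"ax":0,"ay":0,"az":0},{"x":0,"y":0,"z":0,"ax":0,"ay":0,"az":0},{"x":0,"y":0,"z":0.006,"ax":0,"ay":0,"az":0},{"x":0,"y":0,"z":0.01,"ax":0,"ay":0,"az":0},{"x":0,"y":0,"z":0.011,"ax":0,"ay":0,"az":0}]' 0.5 20
python3 -m jog '[{"x":0,"y":0,"z":0,"ax":0,"ay":0,"az":0},{"x":0,"y":0,"z":0,"ax":0,"ay":0,"az":0},{"x":0,"y":0,"z":0,"ax":0,"ay":0,"az":0},{"x":0,"y":0,"z":0,"ax":0,"ay":0,"az":0},{"x":0,"y":0,"z":0,"ax":0,"ay":0,"az":0}]' 0 20; python3 chk.py 50
```

```text
t: 30.75
eef_pos: [0.5825, 0.0466, 0.2815]
tool_rot: [-0.001, 0.612, 0.791, 0.001]
contact_force: [0.3, -0.4, -0.4]
gripper_width: 0.5
grasp_force: 0.0
t: 31.25
eef_pos: [0.583, 0.0469, 0.2827]
tool_rot: [-0.0, 0.612, 0.791, 0.001]
contact_force: [-0.1, -0.2, 0.8]
gripper_width: 0.101
grasp_force: 21.8
t 31.25 tcp [-0.0821 -0.      0.2827] th 1.194 r 0.2233 F [-0.1 -0.2  0.8] Ftan -0.2 w 0.101
```

Gripped at about 1.19 rad. Now I'll lower the lid along its arc.

```bash
python3 -m jog '[{"x":0,"y":-0.0085,"z":0.0034,"ax":0,"ay":0,"az":0},{"x":0,"y":-0.0168,"z":0.0072,"ax":0,"ay":0,"az":0},{"x":0,"y":-0.025,"z":0.0112,"ax":0,"ay":0,"az":0},{"x":0,"y":-0.0332,"z":0.0156,"ax":0,"ay":0,"az":0}]' 0 20; python3 chk.py 50; python3 -m jog '[{"x":0,"y":-0.0079,"z":0.0047,"ax":0,"ay":0,"az":0},{"x":0,"y":-0.0156,"z":0.0098,"ax":0,"ay":0,"az":0},{"x":0,"y":-0.0231,"z":0.0151,"ax":0,"ay":0,"az":0},{"x":0,"y":-0.0304,"z":0.0208,"ax":0,"ay":0,"az":0}]' 0 20; python3 chk.py 50
```

```text
t: 31.65
eef_pos: [0.5498, 0.0383, 0.2665]
tool_rot: [-0.0, 0.612, 0.791, 0.001]
contact_force: [-1.7, -0.4, 4.1]
gripper_width: 0.102
grasp_force: 22.0
t 31.65 tcp [-0.1163 -0.      0.2665] th 1.025 r 0.2240 F [-1.7 -0.   4.1] Ftan -0.7 w 0.102
t: 32.05
eef_pos: [0.5206, 0.0308, 0.2455]
tool_rot: [-0.001, 0.612, 0.791, 0.001]
contact_force: [-0.4, 1.6, 0.8]
gripper_width: 0.106
grasp_force: 21.7
t 32.05 tcp [-0.1465 -0.      0.2455] th 0.861 r 0.2247 F [-0.   1.7  0.8] Ftan -0.5 w 0.106
```

```bash
python3 -m jog '[{"x":0,"y":-0.0071,"z":0.0059,"ax":0,"ay":0,"az":0},{"x":0,"y":-0.0138,"z":0.0121,"ax":0,"ay":0,"az":0},{"x":0,"y":-0.0203,"z":0.0186,"ax":0,"ay":0,"az":0},{"x":0,"y":-0.0266,"z":0.0253,"ax":0,"ay":0,"az":0},{"x":0,"y":-0.0326,"z":0.0323,"ax":0,"ay":0,"az":0},{"x":0,"y":-0.0384,"z":0.0395,"ax":0,"ay":0,"az":0}]' 0 20; python3 chk.py 50; python3 -m jog '[{"x":0,"y":-0.0054,"z":0.0074,"ax":0,"ay":0,"az":0},{"x":0,"y":-0.0106,"z":0.015,"ax":0,"ay":0,"az":0},{"x":0,"y":-0.0154,"z":0.0228,"ax":0,"ay":0,"az":0},{"x":0,"y":-0.0199,"z":0.0308,"ax":0,"ay":0,"az":0},{"x":0,"y":-0.0241,"z":0.0391,"ax":0,"ay":0,"az":0},{"x":0,"y":-0.0279,"z":0.0475,"ax":0,"ay":0,"az":0},{"x":0,"y":-0.0279,"z":0.0475,"ax":0,"ay":0,"az":0}]' 0 20; python3 chk.py 50
```

```text
t: 32.65
eef_pos: [0.4836, 0.0213, 0.2058]
tool_rot: [-0.001, 0.612, 0.791, 0.001]
contact_force: [0.3, 0.6, -1.6]
gripper_width: 0.104
grasp_force: 21.5
t 32.65 tcp [-1.847e-01 -1.000e-04  2.058e-01] th 0.616 r 0.2263 F [ 0.4  0.5 -1.6] Ftan 1.1 w 0.104
t: 33.35
eef_pos: [0.4565, 0.0143, 0.1578]
tool_rot: [-0.001, 0.612, 0.791, 0.001]
contact_force: [0.9, 0.2, -2.4]
gripper_width: 0.104
grasp_force: 21.1
t 33.35 tcp [-0.2126 -0.      0.1578] th 0.371 r 0.2282 F [ 0.9  0.  -2.4] Ftan 1.9 w 0.104
```

```bash
python3 -m jog '[{"x":0,"y":-0.0026,"z":0.0064,"ax":0,"ay":0,"az":0},{"x":0,"y":-0.0052,"z":0.0128,"ax":0,"ay":0,"az":0},{"x":0,"y":-0.0078,"z":0.0205,"ax":0,"ay":0,"az":0},{"x":0,"y":-0.0102,"z":0.0281,"ax":0,"ay":0,"az":0},{"x":0,"y":-0.0123,"z":0.0359,"ax":0,"ay":0,"az":0},{"x":0,"y":-0.0142,"z":0.0437,"ax":0,"ay":0,"az":0},{"x":0,"y":-0.0157,"z":0.0516,"ax":0,"ay":0,"az":0},{"x":0,"y":-0.0169,"z":0.0595,"ax":0,"ay":0,"az":0},{"x":0,"y":-0.0178,"z":0.0664,"ax":0,"ay":0,"az":0},{"x":0,"y":-0.0185,"z":0.0732,"ax":0,"ay":0,"az":0},{"x":0,"y":-0.0185,"z":0.0732,"ax":0,"ay":0,"az":0}]' 0 20; python3 chk.py 50; python3 -m jog '[{"x":0,"y":-0.0003,"z":0.003,"ax":0,"ay":0,"az":0},{"x":0,"y":-0.0005,"z":0.006,"ax":0,"ay":0,"az":0},{"x":0,"y":-0.0006,"z":0.009,"ax":0,"ay":0,"az":0},{"x":0,"y":-0.0006,"z":0.0105,"ax":0,"ay":0,"az":0},{"x":0,"y":-0.0006,"z":0.0105,"ax":0,"ay":0,"az":0}]' 0 20; python3 chk.py 50
```

```text
t: 34.45
eef_pos: [0.4396, 0.01, 0.0851]
tool_rot: [-0.001, 0.612, 0.791, 0.001]
contact_force: [2.9, -1.7, -3.6]
gripper_width: 0.102
grasp_force: 20.5
t 34.45 tcp [-0.2301  0.      0.0851] th 0.044 r 0.2303 F [ 2.4 -2.3 -3.6] Ftan 3.4 w 0.102
t: 34.95
eef_pos: [0.4392, 0.0099, 0.0752]
tool_rot: [-0.0, 0.612, 0.791, 0.001]
contact_force: [3.3, -2.3, -3.4]
gripper_width: 0.102
grasp_force: 20.4
t 34.95 tcp [-0.2306  0.      0.0752] th 0.001 r 0.2306 F [ 2.6 -3.  -3.4] Ftan 3.4 w 0.102
```

Still carrying 3.4 N, so I'll step down until the rim takes the weight.

```bash
S(){ python3 chk.py -2 || true; }
python3 -m jog '[{"x":0,"y":0,"z":0.001,"ax":0,"ay":0,"az":0},{"x":0,"y":0,"z":0.0015,"ax":0,"ay":0,"az":0}]' 0 20 >/dev/null; S
python3 -m jog '[{"x":0,"y":0,"z":0.001,"ax":0,"ay":0,"az":0},{"x":0,"y":0,"z":0.0015,"ax":0,"ay":0,"az":0}]' 0 20 >/dev/null; S
python3 -m jog '[{"x":0,"y":0,"z":0.001,"ax":0,"ay":0,"az":0},{"x":0,"y":0,"z":0.0015,"ax":0,"ay":0,"az":0}]' 0 20 >/dev/null; S
```

```text
t 35.15 tcp [-0.2306  0.      0.0747] th -0.001 r 0.2306 F [-4.  -3.6 18.2] Ftan -18.2 w 0.103
t 35.35 tcp [-2.305e-01 -1.000e-04  7.440e-02] th -0.003 r 0.2305 F [-10.9  -2.6  38. ] Ftan -38.0 w 0.106
t 35.55 tcp [-2.305e-01  2.000e-04  7.290e-02] th -0.009 r 0.2305 F [-10.4  -1.2  38.1] Ftan -38.2 w 0.103
```

```bash
python3 -m jog '[{"x":0,"y":0,"z":-0.0015,"ax":0,"ay":0,"az":0},{"x":0,"y":0,"z":-0.002,"ax":0,"ay":0,"az":0},{"x":0,"y":0,"z":-0.002,"ax":0,"ay":0,"az":0}]' 0 20 >/dev/null; python3 chk.py 50; python3 -m jog '[{"x":0,"y":0,"z":0,"ax":0,"ay":0,"az":0},{"x":0,"y":0,"z":0,"ax":0,"ay":0,"az":0},{"x":0,"y":0,"z":0,"ax":0,"ay":0,"az":0}]' 0.4 20;python3 -m jog '[{"x":0,"y":0,"z":-0.02,"ax":0,"ay":0,"az":0},{"x":0,"y":0,"z":-0.05,"ax":0,"ay":0,"az":0},{"x":0,"y":0,"z":-0.09,"ax":0,"ay":0,"az":0},{"x":0,"y":0,"z":-0.13,"ax":0,"ay":0,"az":0},{"x":-0.05,"y":0.01,"z":-0.14,"ax":0,"ay":0,"az":0},{"x":-0.1,"y":0.02,"z":-0.14,"ax":0,"ay":0,"az":0},{"x":-0.15,"y":0.03,"z":-0.14,"ax":0,"ay":0,"az":0},{"x":-0.2,"y":0.04,"z":-0.14,"ax":0,"ay":0,"az":0},{"x":-0.2,"y":0.04,"z":-0.14,"ax":0,"ay":0,"az":0}]' 0.4 20
python3 - <<'E'
from h import *
y=np.linspace(-.05,.05,41)
for n in("scene","top"):
    h=cv2.cvtColor(read_camera(n),cv2.COLOR_RGB2HSV)
    m=((h[...,0]>10)&(h[...,0]<28)&(h[...,1]>90)&(h[...,2]>50)).astype(np.float32)
    for t in np.arange(-.04,.13,.02):
        P=W(C,np.c_[np.full(41,-.23*np.cos(t)+.005*np.sin(t)),y,np.full(41,.11+.23*np.sin(t)+.005*np.cos(t))]);p=proj(n,P).astype(np.float32)
        print(n[0],round(t,2),round(float(cv2.remap(m,p[:,:1],p[:,1:],1).mean()),2),end="; ")
E
```

```text
t 35.85 tcp [-0.2306  0.0003  0.0732] th -0.008 r 0.2306 F [-0.9 -1.5  9.6] Ftan -9.6 w 0.105
t: 36.15
eef_pos: [0.4381, 0.0102, 0.0723]
tool_rot: [-0.001, 0.612, 0.791, 0.001]
contact_force: [0.4, 0.3, 0.9]
gripper_width: 0.398
grasp_force: 0.0
t: 37.05
eef_pos: [0.5284, -0.1811, 0.2109]
tool_rot: [-0.001, 0.616, 0.788, 0.001]
contact_force: [-0.8, 0.1, -0.2]
gripper_width: 0.399
grasp_force: 0.0
s -0.04 0.31; s -0.02 0.53; s 0.0 0.62; s 0.02 0.66; s 0.04 0.67; s 0.06 0.68; s 0.08 0.63; s 0.1 0.56; s 0.12 0.45; t -0.04 1.0; t -0.02 1.0; t 0.0 1.0; t 0.02 0.99; t 0.04 0.94; t 0.06 0.75; t 0.08 0.4; t 0.1 0.12; t 0.12 0.04;
```

```bash
python3 -c "
from station import *
print(hand_in())"
```

```text
the job is handed in; nothing more can be done
None
```

I handed the job in at about 37 s: the silver bowl is upright in the chest, the stay was locked and later broken lightly (about 6 N at most), and the lid was lowered shut by its bar. While seating the lid I briefly pressed the bar down at about 38 N, close to the 40 N limit, and I did not re-check the other objects' positions at the end.

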